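Turn an arbor over in the V-block and mount it in the inspection rest

TASK

Lift the long headed arbor out of the wooden stand by its head, set it in the sloping V-block with its foot on the stop and let go. Take it afresh by the middle of its shank, lay it centred in both vees of the inspection rest with its head overhanging towards the dial gauge and let go; only then stand the brass bridge astride the shank, squarely on the rest's base midway between the vees, and let go. Never drop the arbor, and leave the other two bars, the oil bottle and the caliper where they are.

Things in the scene. Friction and masses are not known exactly. Their poses are not given: they have to be found in the camera images.
- arbor_mid (a point): Centre of the test arbor, tallest piece in the stand: round steel shank 16 mm thick, 155 mm long, plain aluminium head 24 mm thick, 30 mm long on its upper end; 185 mm long in all, about 0.27 kg. z axis along the arbor from foot to head: foot face at -92.5 mm, end of the head at +92.5, centre of mass at about -3 mm. It starts upright.
- arbor_head (a point): Point on the arbor's axis at the middle of its head, 15 mm below the head's end face.
- rack: Fixed wooden stand 70 x 190 x 75 mm high; origin at the centre of its underside, z up. Three holes 18.5 mm wide and 60 mm deep, in a row along its y axis at -60, 0 and +60 mm, hold the arbor, the plain bar and the short arbor upright in any order; their feet stand 15 mm above the table.
- plain_bar_mid (a point): Centre of a bystander: plain steel bar 16 mm in diameter, 120 mm long, no head, upright in the stand.
- short_arbor_mid (a point): Centre of a bystander: like the arbor but only 110 mm long (shank 80 mm, same head), upright in the stand.
- groove: Groove of the fixed sloping V-block. Origin: where the centre of the arbor's foot face rests, 35 mm above the table, on a stop plate (below z = 0). z axis: 45 deg up the slope, along the seated arbor, foot to head. x axis: square out of the groove, 45 deg above level. y: level, across. Two 90-deg vees, 44 mm wide, lips 7 mm above the seated axis, at z = 15 to 40 and 122 to 138 mm.
- rest: Fixed inspection rest; origin under the middle between its two vees, z up, x axis towards the dial gauge. Base plate x = -105 to +170 mm, 70 mm wide, 14 mm high. Two 90-deg vees open upwards, 18 mm long, at x = -52 and +52 mm, 44 mm wide, lips 69 mm high; free space between them (bridge belongs there, its centre over the origin, x axis along the rest's). Dial gauge at x = 124 to 168 mm, 101 mm high, 52 mm wide.
- rest_seat (a point): Where the arbor's centre belongs in the inspection rest: 62 mm above the table, 12.5 mm from the rest's origin towards the gauge; the lying arbor's z axis (foot to head) then points along the rest's x axis. Correctly laid, the foot sticks out 19 mm beyond one vee and the head begins 14 mm beyond the other, towards the gauge.
- oil_bottle_mid (a point): Centre of a bystander: amber oil bottle 48 mm in diameter, 130 mm high, standing.
- caliper_mid (a point): Middle of a bystander: steel caliper 200 mm long, lying flat, up to 8 mm thick.
- groove_gap (a point): Point on the seated arbor's axis in the middle of the gap between the V-block's two vees, 81 mm up the slope from the groove's origin. Gap 82 mm long; nothing lies beside or under the shank in it for 40 mm. Good place for the new hold: 11.5 mm to the foot side of the arbor's centre. V-block's base plate: 165 x 70 mm, 12 mm high.
- bridge_mid (a point): Centre of the loose brass bridge, an upside-down U standing on its two legs: 30 mm along its x axis, 44 mm wide across the legs along its y axis, 78 mm high (this point 39 mm up), 0.22 kg. Legs 9 mm thick, 66 mm high, 26 mm apart inside; solid top 14 mm thick. It starts standing on the table.

How it is judged:
By the outcome, as a careful person would: the job done as asked, in the order asked, and still so for the second after the job is handed in, with the robot touching nothing.
It also fails if it takes over 72 s, if anything falls off the work surface, if the arm or the gripper's body presses on something with over 40 N, if the wrist force passes 120 N, or if a joint passes its speed limit or range.

ROBOT

A 6-joint arm with a two-finger parallel gripper is mounted at the origin on the work surface. World frame = base frame: x ahead of the robot, y to its left, z up, the work surface at z = 0. Lengths are in m, angles in rad, forces in N, time in s.
With the tool pointing down it reaches from about 0.3 to 0.85 m from the base axis. Payload 5.4 kg.
Tool frame: the origin (TCP) lies midway between the tips of the shut fingers; the grasp point (between the pads) lies 19 mm behind it; z points along the fingers, y is the line along which they close (so a half turn about z gives the same grasp; the last joint's range is limited). The gripper opens to 85 mm and grips with 20 to 120 N. Pads are 22 mm wide; open, the fingers measure 114 mm over their backs; the gripper's body (76 mm by 85 mm) begins 54 mm behind the grasp point. The pads swing forward as they close: fully open they stand 13 mm farther back than shut.
Start: joints at [0.95, 0.158, 1.597, -0, 1.386, -0.21], TCP at [0.23, 0.527, 0.196] pointing down, gripper open.
Joint ranges: [-2.91, 2.91], [-0.94, 2.29], [0.18, 2.7], [-1.29, 4.43], [0.17, 2.64], [-3, 3]. Speed limits (rad/s): [2.57, 2.57, 3.14, 3.14, 3.14, 3.14].

INTERFACE

Orientations are given as a unit quaternion [x, y, z, w].
In Python, from bench import robot gives the robot as it stands.
- The arm moves only by the shell command python3 -m creep 'ROWS' [FORCE]. ROWS is JSON, a list of rows, each a list of 5 numbers: the opening, from 0 (shut) to 1 (fully open), then the shift along the tool's x, y, z in units of 150 mm (1.0 is 150 mm), then the turn about the tool's z in units of pi rad (1.0 is pi rad). In form: [[grip, dx, dy, dz, yaw], ...]. A call has 1 to 12 rows; each row is the pose to reach, as a shift and turn from the pose commanded when the call began, along the tool's axes at that moment, turning the shorter way round; what a row does not reach only later rows make up. A row lasts 1/12 s, in which the tool goes at most 41.7 mm and 7.16 degrees, less where a joint would pass 70% of its speed; a pose out of reach is approached as far as the arm can. A call with a number of a shift or a turn outside -1 to 1 is refused whole. A call with a gripper value outside its range is refused whole. The fingers move at their own pace and stop on an object; FORCE is the grip in N (left out, the last holds). Time passes only in rows, so rows that repeat a pose let the fingers close. It gives the time, the measured TCP pose, the force, the opening and the grip force at its end, in the units of the state.
- robot.sense(): the state, without advancing time (a new reading comes with each control period).
- robot.get_image(name): name is "scene" or "top" or "wrist"; returns a dict with "frame" (420x560x3 uint8, blue, green, red), "mtx" (3x3 intrinsics, pixels), "position" and "attitude" of the camera in the world. Camera axes: x right, y down, z forward; pixel columns grow to the right and rows downward; lengths in m; the calibration is good to about 2 mm. The wrist camera is an equidistant fisheye: a pixel r from the principal point sees the ray r / f radians off the axis. A picture is of the moment at which its call begins. There is no depth.
- robot.hand_in(): hands the job in; it is judged then, once.
Trained networks look in the newest picture that a camera, given by its name, has taken for a name from the list of things; names that differ only in an ending like _2 or _b are one class to them, and where a whole thing is asked for, a point or a joint stands for the part that bears it (a point fixed in the world has none). Each returns a list of dicts, best first, with "p" (0 to 1); they miss things now and then, are a little off and sometimes report something else, mostly with a low value. They report only what shows in the picture. A call takes as long as a camera call.
- robot.find_in(thing, camera): "location" ([x, y, z] in m, in world coordinates, good to about 4 mm: the middle of the surface that is visible of it).
- robot.masks_of(thing, camera): "pixels" (420x560 bool, what is visible of it).
The state is a dict: "clock": time; "joints": joint angles; "joint_vel": joint speeds; "joint_efforts": joint torques, N m; "eef_pos": TCP position; "ee_rot": TCP orientation; "ft_force": force on the tool from outside, world axes, zero at the start; "wrist_torque": the same for the moment, N m; "grip_width": finger opening in m; "gripper_force": force on a finger pad.
Only numpy, scipy, OpenCV 4.12 (cv2) and the standard library are available. Lean on these libraries where they do the work, as an engineer would, in place of code of your own. Each camera call takes 0.05 s, during which the arm holds its last target. There are 200 camera calls.

## Working session

There is one attempt and no reset: what is moved stays moved. The work goes in short steps, Python scripts to look and compute and a shell command to move; the robot and the scene stay as the last step left them, time stands still between calls to the robot, and variables do not carry over. Pictures are saved under pics/ and viewed, at most 10 in all, crops included, and the job is handed in when it is done.

```bash
ls; mkdir -p pics
cat > h.py <<'E'
from bench import robot
import numpy as np, cv2
from scipy.spatial.transform import Rotation as R
def snap(c,n):
    im=robot.get_image(c); cv2.imwrite(f'pics/{n}.png',im['frame']); return im
def att(a):
    a=np.array(a,float); return a if a.shape==(3,3) else R.from_quat(a).as_matrix()
def ray(im,u,v):
    K=np.array(im['mtx']); d=np.array([(u-K[0,2])/K[0,0],(v-K[1,2])/K[1,1],1.]); 
    return np.array(im['position']),att(im['attitude'])@d
def at_z(im,u,v,z):
    p,d=ray(im,u,v); return p+d*(z-p[2])/d[2]
def proj(im,P):
    K=np.array(im['mtx']); c=att(im['attitude']).T@(np.array(P)-np.array(im['position'])); return (K@c/c[2])[:2]
E
python3 - <<'E'
from h import *
np.set_printoptions(precision=4,suppress=True)
for c in ['scene','top','wrist']:
    im=snap(c,c+'0'); print(c,im['mtx'],im['position'],im['attitude'])
for t in ['arbor_mid','arbor_head','rack','plain_bar_mid','short_arbor_mid','groove','rest','rest_seat','oil_bottle_mid','caliper_mid','groove_gap','bridge_mid']:
    for c in ['scene','top']:
        print(t,c,[(np.round(d['location'],4),round(d['p'],2)) for d in robot.find_in(t,c)[:3]])
print(robot.sense())
E
```

```text
pics
scene [[437.1104   0.     277.8452]
 [  0.     437.1104 210.4673]
 [  0.       0.       1.    ]] [0.8845 0.5461 0.9297] [ 0.2487  0.9054 -0.3305 -0.0961]
top [[396.4769   0.     283.3942]
 [  0.     396.4769 201.1951]
 [  0.       0.       1.    ]] [0.5066 0.0114 0.9949] [-0.7016  0.7121 -0.0176  0.0202]
wrist [[325.1923   0.     273.9932]
 [  0.     325.1923 210.627 ]
 [  0.       0.       1.    ]] [0.1686 0.5546 0.3734] [0.829  0.5434 0.0722 0.111 ]
arbor_mid scene [(array([0.4631, 0.2581, 0.1702]), 0.54), (array([ 0.4871, -0.0052,  0.054 ]), 0.24)]
arbor_mid top [(array([0.4562, 0.2503, 0.1983]), 0.6), (array([ 0.4618, -0.3585,  0.0133]), 0.29)]
arbor_head scene [(array([0.4642, 0.2602, 0.1768]), 0.89), (array([ 0.4696, -0.3453,  0.0136]), 0.65)]
arbor_head top [(array([0.453, 0.251, 0.197]), 0.46)]
rack scene [(array([0.4778, 0.3337, 0.0791]), 0.74)]
rack top [(array([0.4601, 0.3101, 0.0762]), 0.55), (array([ 0.4853, -0.0208,  0.0585]), 0.27)]
plain_bar_mid scene [(array([0.4613, 0.3706, 0.1152]), 0.63)]
plain_bar_mid top [(array([0.4521, 0.3721, 0.121 ]), 0.59), (array([0.4
[... 1124 characters left out ...]
45, -0.0165,  0.0602]), 0.55), (array([0.4607, 0.3098, 0.0773]), 0.38)]
bridge_mid scene [(array([ 0.7057, -0.0121,  0.0672]), 0.62)]
bridge_mid top [(array([ 0.6997, -0.0257,  0.0769]), 0.88)]
{'clock': 1.35, 'joints': array([ 0.9499,  0.1584,  1.597 , -0.    ,  1.3862, -0.2101]), 'joint_vel': array([-0.0027,  0.0003,  0.    ,  0.0008,  0.0004, -0.0013]), 'joint_efforts': array([  0.    , -39.6005, -33.1699,  -0.0002,   0.0005,  -0.    ]), 'eef_pos': array([0.2296, 0.5271, 0.196 ]), 'ee_rot': array([ 0.2039,  0.979 , -0.    , -0.    ]), 'ft_force': array([-0.2058, -0.5348, -0.1056]), 'wrist_torque': array([-0.0252,  0.0108,  0.0225]), 'gripper_force': 0.0, 'grip_width': 0.08558872144453815}
```

View pics/scene0.png

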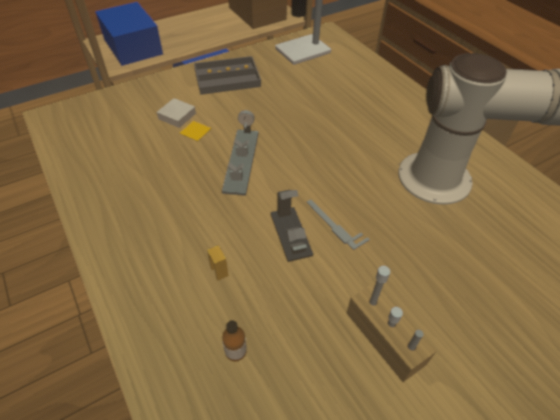

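View pics/top0.png

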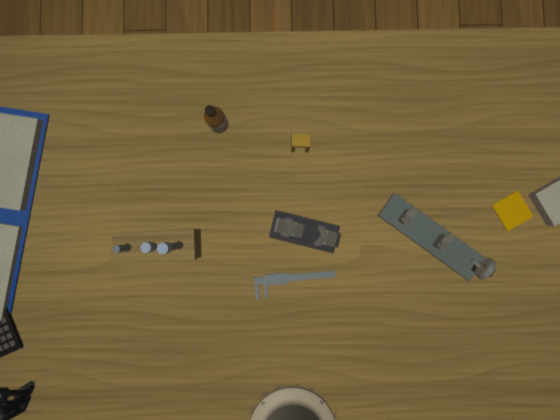

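```bash
cat > crop.py <<'E'
from h import *
def crop(f,u,v,w,h,s): return cv2.resize(f[v:v+h,u:u+w],None,fx=s,fy=s,interpolation=cv2.INTER_CUBIC)
E
python3 - <<'E'
from crop import *
T=cv2.imread('pics/top0.png');S=cv2.imread('pics/scene0.png')
a=np.hstack([crop(T,260,200,90,60,4),crop(S,262,180,60,85,4)[:240],])
b=np.hstack([crop(T,375,190,125,90,3),crop(S,205,105,70,90,3)])
c=np.hstack([crop(T,105,220,100,50,4)[:200],crop(T,280,125,40,40,5)])
W=800
pad=lambda x:cv2.copyMakeBorder(x,0,2,0,max(0,W-x.shape[1]),cv2.BORDER_CONSTANT)[:,:W]
m=np.vstack([pad(a),pad(b)]);cv2.imwrite('pics/m1.png',m[:600]);print(m.shape)
# masks
for t,c in [('groove','top'),('rest','top'),('rack','top'),('bridge_mid','top'),('groove','scene'),('rest','scene'),('rack','scene'),('bridge_mid','scene')]:
    r=robot.masks_of(t,c)
    if r:
        k=r[0]['pixels'].astype(np.uint8); np.save(f'pics/{t}_{c}.npy',k)
        print(t,c,round(r[0]['p'],2),k.sum(),cv2.minAreaRect(cv2.findNonZero(k)))
E
```

```text
(514, 800, 3)
groove top 0.66 753 ((305.058837890625, 232.2647247314453), (62.3316535949707, 19.887920379638672), 14.03624439239502)
rest top 0.98 3651 ((436.8143615722656, 240.54132080078125), (129.39059448242188, 31.946807861328125), 34.42647933959961)
rack top 0.95 2278 ((156.2063751220703, 246.3438720703125), (31.41061782836914, 89.17796325683594), 87.47388458251953)
bridge_mid top 0.63 335 ((300.0, 143.0), (18.0, 20.0), 90.0)
rest scene 0.88 1804 ((241.99679565429688, 153.42593383789062), (25.226736068725586, 86.03097534179688), 12.771242141723633)
rack scene 0.71 3846 ((388.182373046875, 331.1294250488281), (100.65573120117188, 46.531585693359375), 49.398704528808594)
bridge_mid scene 0.77 477 ((217.60003662109375, 262.2000427246094), (32.199378967285156, 16.994115829467773), 63.43495178222656)
```

View pics/m1.png

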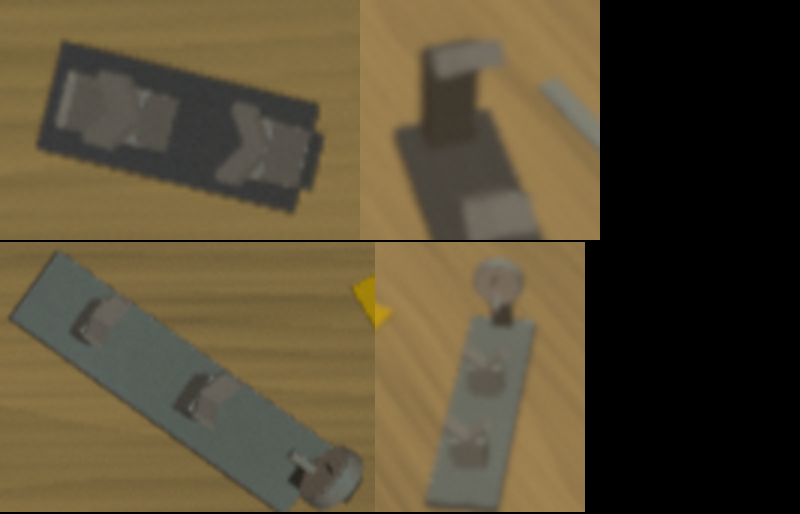

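```bash
cat > fit.py <<'E'
from h import *
from scipy.optimize import minimize
import sys
cams={c:robot.get_image(c) for c in ['top','scene']}
G={}
for c,im in cams.items():
    f=cv2.resize(im['frame'],None,fx=4,fy=4,interpolation=cv2.INTER_CUBIC).astype(np.float32)
    f=cv2.GaussianBlur(f,(0,0),3)
    gx=cv2.Sobel(f,-1,1,0).max(2)-cv2.Sobel(f,-1,1,0).min(2)*0; 
    GX=[cv2.Sobel(f[:,:,k],-1,1,0) for k in range(3)];GY=[cv2.Sobel(f[:,:,k],-1,0,1) for k in range(3)]
    k=np.argmax([GX[i]**2+GY[i]**2 for i in range(3)],0)
    G[c]=(np.choose(k,GX),np.choose(k,GY))
def pr(c,P):
    im=cams[c];K=np.array(im['mtx']);q=(np.array(P)-np.array(im['position']))@att(im['attitude'])
    return q[:,:2]/q[:,2:]*[K[0,0],K[1,1]]+[K[0,2],K[1,2]]
def seg(c,A,B):
    a,b=pr(c,[A,B]);n=max(int(np.hypot(*(b-a))*3),3);t=np.linspace(.05,.95,n)[:,None];p=(a+(b-a)*t+.5)*4-.5
    d=(b-a)/np.hypot(*(b-a));m=lambda g:cv2.remap(g,p[:,:1].astype(np.float32),p[:,1:].astype(np.float32),cv2.INTER_LINEAR)[:,0]
    gx,gy=G[c];return np.abs(m(gx)*-d[1]+m(gy)*d[0])
def box(x0,x1,y0,y1,z0,z1):return np.array([[x,y,z] for x in(x0,x1) for y in(y0,y1) for z in(z0,z1)])
def hull_edges(c,P):
    q=pr(c,P).astype(np.float32);h=cv2.convexHull(q,returnPoints=False)[:,0];return [(P[h[i]],P[h[i-1]]) for i in range(len(h))]
def world(P,x,y,a):
    c,s=np.cos(a),np.sin(a);P=np.array(P,float);return np.c_[x+c*P[:,0]-s*P[:,1],y+s*P[:,0]+c*P[:,1],P[:,2]]
def score(p,hulls,lines,cs):
    t=0
    for c in cs:
        v=[]
        for h in hulls: v+=[seg(c,A,B) for A,B in hull_edges(c,world(h,*p))]
        for l in lines:
            w=world(l,*p);v+=[seg(c,w[i],w[i+1]) for i in range(len(w)-1)]
        t+=np.concatenate(v).mean()
    return t
def fit(p0,hulls,lines,cs):
    S=np.array([.003,.003,.02]);best=None
    for k in np.random.default_rng(0).normal(size=(25,3))*1.5:
        r=minimize(lambda u:-score(np.array(p0)+u*S,hulls,lines,cs),k,method='Nelder-Mead',options=dict(xatol=.01,fatol=.001))
        if best is None or r.fun<best.fun:best=r
    return np.array(p0)+best.x*S,-best.fun
prof=np.array([[-22,7],[-18.3,7],[0,-11.3],[18.3,7],[22,7]])/1e3
c=np.sqrt(.5)
def gl(z): return [[c*z-c*x,y,.035+c*z+c*x] for y,x in prof]
vl=[gl(z) for z in(.015,.04,.122,.138)]
rl=[[[X,y,.062+x] for y,x in prof] for X in(-.061,-.043,.043,.061)]
E
cat > run1.py <<'E'
from fit import *
np.set_printoptions(precision=4,suppress=True)
for cs in (['top'],['scene'],['top','scene']):
    print(cs,'rest',fit([.48,-.34,-2.15 if 0 else -np.pi/2-.57],[box(-.105,.17,-.035,.035,0,.014)],rl,cs))
    b=fit([.487,-.02,-np.pi/2-.245],[box(-.0825,.0825,-.035,.035,0,.012)],[],cs);print(' vbase',b)
    p=b[0];d=np.array([np.cos(p[2]),np.sin(p[2])])
    o=[(score([p[0]+s*d[0],p[1]+s*d[1],p[2]],[],vl,cs),s) for s in np.arange(-.09,.03,.0005)]
    s=max(o)[1];print(' groove along',max(o),p[:2]+s*d)
    print(' groove free',fit([p[0]+s*d[0],p[1]+s*d[1],p[2]],[],vl,cs))
    print(' bridge',fit([.70,-.027,0.],[box(-.015,.015,-.022,.022,0,.078)],[],cs))
    print(' rack',fit([.46,.31,0.],[box(-.035,.035,-.095,.095,0,.075)],[],cs))
E
time python3 run1.py
```

```text
['top'] rest (array([ 0.4866, -0.3232, -2.2144]), np.float64(27.889030453406175))
 vbase (array([ 0.4842, -0.0351, -1.8301]), np.float64(51.920600645555616))
 groove along (np.float64(12.959105253187195), np.float64(-0.02699999999999994)) [ 0.4912 -0.009 ]
 groove free (array([ 0.4911, -0.0094, -1.8164]), np.float64(13.039516261503572))
 bridge (array([ 0.6989, -0.0283, -0.0693]), np.float64(21.160203905818403))
 rack (array([0.4594, 0.3177, 0.0213]), np.float64(14.581642528832266))
['scene'] rest (array([ 0.4877, -0.3253, -2.2138]), np.float64(21.8252135466579))
 vbase (array([ 0.4855, -0.0373, -1.8311]), np.float64(40.372475516733395))
 groove along (np.float64(19.146328764741714), np.float64(-0.06199999999999997)) [0.5014 0.0226]
 groove free (array([ 0.5011,  0.0228, -1.8224]), np.float64(19.340391121044295))
 bridge (array([ 0.7003, -0.029 , -0.0351]), np.float64(16.456379245987243))
 rack (array([0.4575, 0.3165, 0.0396]), np.float64(24.0130245965243))
['top', 'scene'] rest (array([ 0.4867, -0.3238, -2.2151]), np.float64(48.14564667064725))
 vbase (array([ 0.4846, -0.0357, -1.8315]), np.float64(89.08792467336548))
 groove along (np.float64(29.772412046049837), np.float64(-0.06099999999999997)) [0.5003 0.0233]
 groove free (array([ 0.5001,  0.0234, -1.8091]), np.float64(29.99830659530742))
 bridge (array([ 0.6994, -0.0284, -0.0917]), np.float64(37.567284655576934))
 rack (array([0.4579, 0.3172, 0.0445]), np.float64(37.723409815988234))
real	1m1.728s
user	1m0.431s
sys	0m0.624s
```

```bash
cat > ov.py <<'E'
from fit import *
from crop import crop
def draw(c,f,lines,off,s,col=(0,255,0)):
    for l in lines:
        q=((pr(c,l)+.5-off)*s-.5).round().astype(int);cv2.polylines(f,[q.reshape(-1,1,2)],False,col,1,cv2.LINE_AA)
def circ(x,y,z,r):
    t=np.linspace(0,2*np.pi,40);return np.c_[x+r*np.cos(t),y+r*np.sin(t),0*t+z]
E
cat > run2.py <<'E'
from ov import *
bl=lambda h:[]
vb=[world(l,.5001,.0231,-1.831) for l in vl]
b=lambda x0,x1,y0,y1,z:np.array([[x0,y0,z],[x1,y0,z],[x1,y1,z],[x0,y1,z],[x0,y0,z]])
R_=[world(l,.4868,-.3238,-2.2148) for l in rl]+[world(b(-.105,.17,-.035,.035,.014),.4868,-.3238,-2.2148)]
K=[world(b(-.035,.035,-.095,.095,.075),.4588,.3172,.03)]+[circ(.4588-np.sin(.03)*s,.3172+np.cos(.03)*s,.075,.00925) for s in(-.06,0,.06)]
B=[world(b(-.015,.015,-.022,.022,.078),.6995,-.0285,-.06)]
# arbor head fit: circle at z=.2
def sc(p,z,r,cs):
    return sum(np.concatenate([seg(c,*ab) for ab in hull_edges(c,np.vstack([circ(p[0],p[1],z,r),circ(p[0],p[1],z-.03,r)]))]).mean() for c in cs)
for cs in(['top'],['scene'],['top','scene']):
    g=[(sc((x,y),.2,.012,cs),x,y) for x in np.arange(.44,.48,.001) for y in np.arange(.23,.275,.001)];print(cs,max(g))
m=max(g);A=[circ(m[1],m[2],.2,.012),circ(m[1],m[2],.17,.012)]
L=vb+R_+K+B+A
rows=[]
for c,wins in (('top',[(262,200,84,60),(375,190,125,95),(105,215,100,60)]),('scene',[(262,180,60,85),(205,105,75,95),(340,255,100,120)])):
    fs=[]
    for (u,v,w,h) in wins:
        f=crop(cams[c]['frame'],u,v,w,h,3 if c=='top' else 2.5);s=3 if c=='top' else 2.5
        f=cv2.resize(cams[c]['frame'][v:v+h,u:u+w],None,fx=s,fy=s,interpolation=cv2.INTER_CUBIC)
        draw(c,f,L,np.array([u,v]),s);fs.append(cv2.copyMakeBorder(f,0,300-f.shape[0],0,0,cv2.BORDER_CONSTANT))
    r=np.hstack(fs)[:,:800];rows.append(cv2.copyMakeBorder(r,0,0,0,800-r.shape[1],cv2.BORDER_CONSTANT))
cv2.imwrite('pics/ov1.png',np.vstack(rows))
E
python3 run2.py
```

```text
['top'] (np.float64(51.54842736751072), np.float64(0.459), np.float64(0.258))
['scene'] (np.float64(31.710821803714545), np.float64(0.46), np.float64(0.257))
['top', 'scene'] (np.float64(82.10557903784283), np.float64(0.459), np.float64(0.257))
```

View pics/ov1.png

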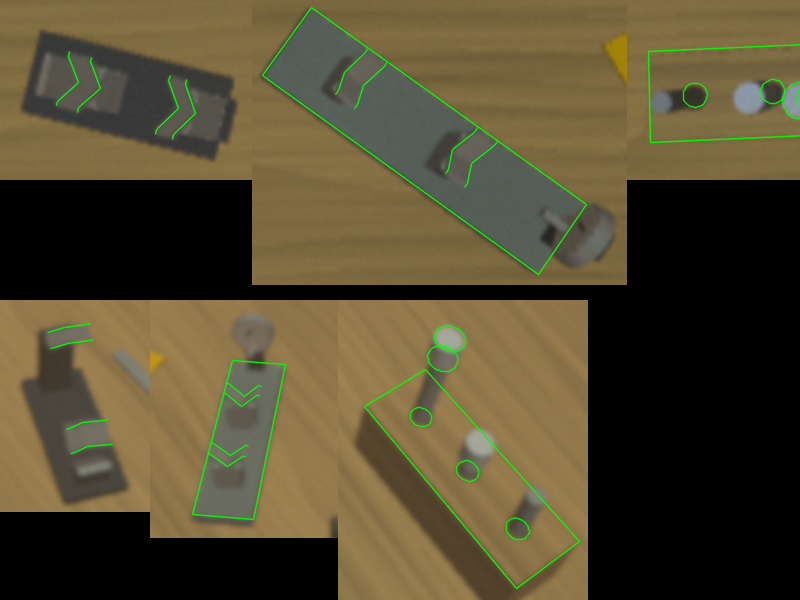

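```bash
cat > go.py <<'E'
from h import *
import sys
def go(x,y,z,psi=None):
    s=robot.sense();M=R.from_quat(s['ee_rot']).as_matrix();d=M.T@(np.array([x,y,z])-s['eef_pos'])/.15
    p0=np.arctan2(M[1,0],M[0,0]);t=0 if psi is None else ((p0-psi+np.pi)%(2*np.pi)-np.pi)/np.pi
    return [round(float(v),3) for v in [*d,t]]
def st():
    s=robot.sense();M=R.from_quat(s['ee_rot']).as_matrix()
    print('t',round(s['clock'],2),'tcp',np.round(s['eef_pos'],4),'psi',round(np.arctan2(M[1,0],M[0,0]),4),'F',np.round(s['ft_force'],1),'w',round(s['grip_width'],4),'gf',round(s['gripper_force'],1))
if __name__=='__main__':
    st()
    for a in sys.argv[1:]: print(a,go(*map(float,a.split(','))))
E
python3 go.py .23,.527,.28 .459,.2575,.26,1.311
```

```text
t 1.95 tcp [0.2296 0.5271 0.196 ] psi 2.7309 F [ 1.   0.  -0.9] w 0.0854 gf 0.0
.23,.527,.28 [-0.003, 0.0, -0.56, 0.0]
.459,.2575,.26,1.311 [-2.12, -1.037, -0.427, 0.452]
```

```bash
python3 -m creep '[[1,0,0,-0.3,0],[1,-0.2,-0.1,-0.5,0.452],[1,-1,-0.5,-0.5,0.452],[1,-1,-0.5,-0.5,0.452],[1,-1,-0.5,-0.5,0.452],[1,-1,-0.5,-0.5,0.452],[1,-1,-0.5,-0.5,0.452],[1,-1,-0.5,-0.5,0.452],[1,-1,-0.5,-0.5,0.452],[1,-1,-0.5,-0.5,0.452]]'; python3 go.py .459,.2575,.26,1.311
```

```text
clock: 2.78
eef_pos: [0.3374, 0.3983, 0.2711]
ee_rot: [0.697, 0.717, 0.0, -0.0]
ft_force: [0.3, 0.2, -0.6]
grip_width: 0.0855
gripper_force: 0.0
t 2.78 tcp [0.3374 0.3983 0.2711] psi 1.5991 F [ 0.3  0.2 -0.6] w 0.0855 gf 0.0
.459,.2575,.26,1.311 [-0.961, 0.784, 0.074, 0.092]
```

```bash
python3 -m creep '[[1,-0.96,0.784,0.07,0.092],[1,-0.96,0.784,0.07,0.092],[1,-0.96,0.784,0.07,0.092],[1,-0.96,0.784,0.07,0.092],[1,-0.96,0.784,0.07,0.092],[1,-0.96,0.784,0.07,0.092]]'; python3 go.py .459,.2575,.168,1.311
cat >> h.py <<'E'
def fproj(im,P):
    K=np.array(im['mtx']);c=(np.atleast_2d(P)-np.array(im['position']))@att(im['attitude'])
    r=np.hypot(c[:,0],c[:,1]);th=np.arctan2(r,c[:,2]);return np.c_[K[0,0]*th*c[:,0]/r+K[0,2],K[1,1]*th*c[:,1]/r+K[1,2]]
def fray(im,u,v):
    K=np.array(im['mtx']);a=np.array([(u-K[0,2])/K[0,0],(v-K[1,2])/K[1,1]]);th=np.hypot(*a)
    return np.array(im['position']),att(im['attitude'])@np.r_[a/th*np.sin(th),np.cos(th)]
E
python3 - <<'E'
from h import *
im=snap('wrist','w1');f=im['frame'].copy()
t=np.linspace(0,2*np.pi,40)
for z,r,(x,y),c in [(.2,.012,(.459,.2575),(0,255,0)),(.075,.00925,(.459,.2575),(0,255,255)),(.125,.012,(.4585,.317),(255,0,255))]:
    q=fproj(im,np.c_[x+r*np.cos(t),y+r*np.sin(t),0*t+z]);cv2.polylines(f,[q.round().astype(int).reshape(-1,1,2)],True,c,1)
cv2.imwrite('pics/w1o.png',f);print(im['position'],att(im['attitude'])[:,2])
for c in ['wrist','top','scene']: 
  robot.get_image(c); print(c,[(np.round(d['location'],4),d['p']) for d in robot.find_in('arbor_head',c)][:2])
E
```

```text
clock: 3.28
eef_pos: [0.462, 0.2553, 0.26]
ee_rot: [0.793, 0.61, -0.0, 0.001]
ft_force: [-0.1, 0.7, 0.6]
grip_width: 0.0855
gripper_force: 0.0
t 3.28 tcp [0.462  0.2553 0.26  ] psi 1.3115 F [-0.1  0.7  0.6] w 0.0855 gf 0.0
.459,.2575,.168,1.311 [0.01, -0.024, 0.613, 0.0]
[0.4791946  0.32094701 0.43813178] [-0.0671038  -0.25483095 -0.96465448]
wrist [(array([0.4609, 0.2589, 0.1993]), 0.73)]
top [(array([0.4547, 0.2457, 0.1941]), 0.71)]
scene [(array([0.4625, 0.2595, 0.1785]), 0.55)]
```

View pics/w1o.png

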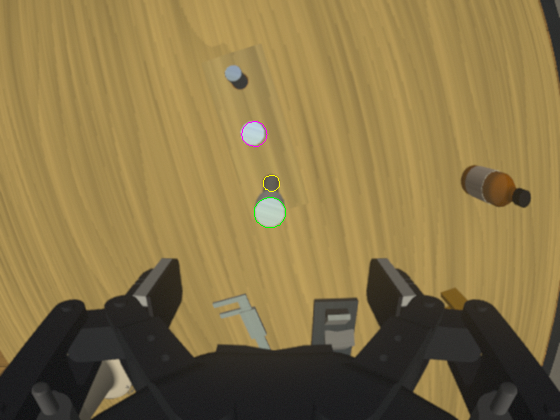

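```bash
python3 -m creep '[[1,0.01,-0.024,0.3,0],[1,0.01,-0.024,0.635,0],[1,0.01,-0.024,0.635,0],[1,0.01,-0.024,0.635,0],[0,0.01,-0.024,0.635,0],[0,0.01,-0.024,0.635,0],[0,0.01,-0.024,0.635,0],[0,0.01,-0.024,0.635,0],[0,0.01,-0.024,0.635,0],[0,0.01,-0.024,0.635,0],[0,0.01,-0.024,0.635,0],[0,0.01,-0.024,0.635,0]]' 50; python3 go.py
```

```text
clock: 4.63
eef_pos: [0.4567, 0.261, 0.1654]
ee_rot: [0.791, 0.612, 0.0, 0.0]
ft_force: [0.4, 0.4, 0.6]
grip_width: -0.0004
gripper_force: 0.0
t 4.63 tcp [0.4567 0.261  0.1654] psi 1.3167 F [0.4 0.4 0.6] w -0.0004 gf 0.0
```

Run:
```python
from h import *
w=snap('wrist','w2');s=snap('scene','s2')
for c in ['wrist','top','scene']: 
  print(c,[(np.round(d['location'],4),d['p']) for d in robot.find_in('arbor_head',c)][:2])
cv2.imwrite('pics/v2.png',np.hstack([cv2.resize(w['frame'][100:400,130:430],(400,400)),cv2.resize(s['frame'][220:400,310:490],(400,400))]))
print(robot.sense()['grip_width'])
```

```text
wrist [(array([0.4576, 0.2615, 0.1546]), 0.67)]
top [(array([0.4547, 0.2457, 0.1941]), 0.71)]
scene [(array([0.47  , 0.2628, 0.153 ]), 0.75)]
-0.00014104896029883587
```

View pics/v2.png

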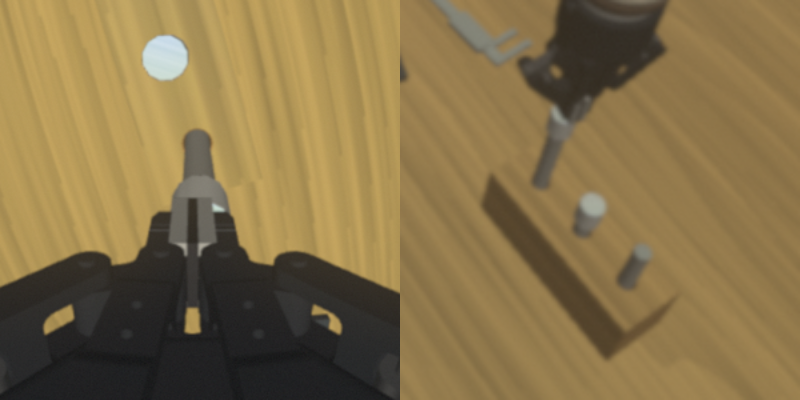

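Run:
```python
from h import *
im=robot.get_image('wrist');s=robot.sense();M=R.from_quat(s['ee_rot']).as_matrix();p=s['eef_pos']
tocrop=lambda q:(q-[130,100])*4/3
for b in (0,.008,.019,.03):
    for y in(-.012,0,.012): print('back',b,'y',y,tocrop(fproj(im,p+M@[0,y,-b]))[0].round(0))
for z in(.2,.17,.075): print('arbor axis',z,tocrop(fproj(im,[.459,.2575,z]))[0].round(0))
m=robot.masks_of('arbor_mid','wrist')
for k in m[:1]:
    v,u=np.nonzero(k['pixels']);print(k['p'],k['pixels'].sum());
    for r in range(v.min(),v.max()+1,8): print((r-100)*4/3, ((u[v==r].min()-130)*4/3, (u[v==r].max()-130)*4/3) if (v==r).any() else '')
f=im['frame'];row=[f[int(100+y*.75),130+int(x*.75)].sum()//3 for y in (200,220,235) for x in range(140,250,3)]
print(np.array(row).reshape(3,-1)); print(s['grip_width'],s['gripper_force'],np.round(s['ft_force'],2))
```

```text
back 0 y -0.012 [165. 190.]
back 0 y 0 [192. 190.]
back 0 y 0.012 [220. 190.]
back 0.008 y -0.012 [164. 196.]
back 0.008 y 0 [192. 196.]
back 0.008 y 0.012 [221. 196.]
back 0.019 y -0.012 [162. 206.]
back 0.019 y 0 [192. 207.]
back 0.019 y 0.012 [223. 206.]
back 0.03 y -0.012 [160. 218.]
back 0.03 y 0 [192. 218.]
back 0.03 y 0.012 [224. 218.]
arbor axis 0.2 [201. 230.]
arbor axis 0.17 [200. 200.]
arbor axis 0.075 [197. 144.]
0.71 1390
128.0 (np.float64(193.33333333333334), np.float64(197.33333333333334))
138.66666666666666 (np.float64(185.33333333333334), np.float64(208.0))
149.33333333333334 (np.float64(184.0), np.float64(209.33333333333334))
160.0 (np.float64(182.66666666666666), np.float64(212.0))
170.66666666666666 (np.float64(184.0), np.float64(213.33333333333334))
181.33333333333334 (np.float64(182.66666666666666), np.float64(218.66666666666666))
192.0 (np.float64(174.66666666666666), np.float64(224.0))
202.66666666666666 (np.float64(212.0), np.float64(228.0))
[[145 146 144 139 137 140 142 142 149 149 146 111 102 103 104 101  65  47
   46  66 102 102 102 103 117 119 118 117 108 109 143 144 147 150 150 145
  139]
 [143 145 143 144  54  51  50  48  47  48  64  98 101 102 101 102  57  44
   44  53 101 103 101 100  98  60  48  49  49  49  45  55 143 145 144 148
  145]
 [142 144 142  77  50  46  47  48  47  50  88 101 102 101 100 100  49  42
   43  49  99 102 101 100 100  89  45  48  46  46  47  46  74 140 144 143
  145]]
-9.984471859281954e-05 0.0 [0.02 0.22 0.09]
```

Run:
```python
from h import *
s=robot.sense();p=s['eef_pos'];M=R.from_quat(s['ee_rot']).as_matrix()
S=robot.get_image('scene')
f=lambda P:((proj(S,P)-[310,220])*2.222+[400,0]).round(0)
for n,P in [('tcp',p),('back19',p+M@[0,0,-.019]),('headtop',[.459,.2575,.2]),('headbot',[.459,.2575,.17])]:print(n,f(P))
print(s['joints'],p)
cv2.imwrite('pics/v3.png',np.hstack([cv2.resize(robot.get_image('wrist')['frame'][190:310,214:334],(480,480),interpolation=2),cv2.resize(S['frame'][235:315,350:403],(318,480),interpolation=2)]))
```

```text
tcp [563. 134.]
back19 [567. 123.]
headtop [566. 111.]
headbot [559. 129.]
[ 2.89290589e-01  5.68931731e-02  1.76904740e+00 -2.32954774e-05
  1.31575688e+00  5.43359589e-01] [0.45664462 0.26100613 0.16521033]
```

View pics/v3.png

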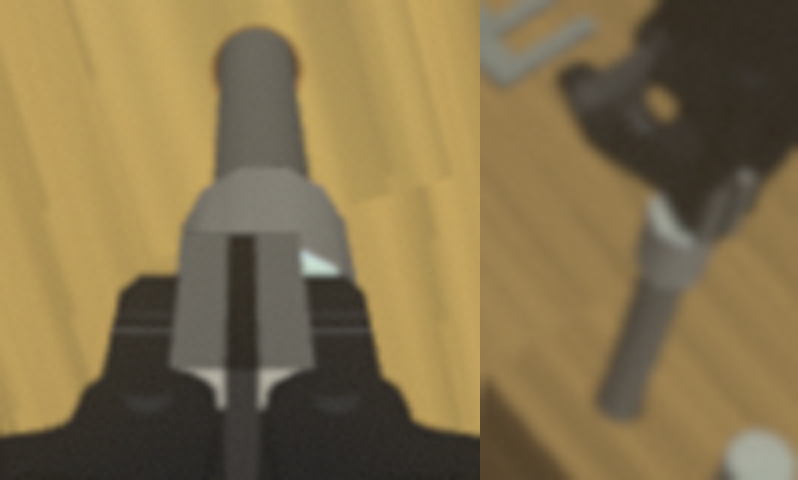

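Run:
```python
from h import *
im=robot.get_image('wrist');s=robot.sense();M=R.from_quat(s['ee_rot']).as_matrix();p=s['eef_pos']
print('cam in tool',M.T@(im['position']-p), M.T@att(im['attitude'])[:,2])
for x in(.011,0,-.011):
  for b in (0,.013,.02,.03,.04): print(x,b,'shut',fproj(im,p+M@[x,0,-b])[0].round(0),'open L/R',fproj(im,p+M@[x,-.0425,-b])[0].round(0),fproj(im,p+M@[x,.0425,-b])[0].round(0))
print('observed shut tip front (274,249); open pads tip L ~(165-180,260) R (370-385,260)')
for n in ['w1','w2']:
  g=cv2.cvtColor(cv2.imread(f'pics/{n}.png'),6); print(n,g[225:300:3,170],g[225:300:3,380],g[225:330:3,267], g[225:330:3,274])
```

```text
cam in tool [ 6.75937886e-02 -1.54672338e-04 -1.78263481e-01] [-2.62199431e-01  6.70976546e-05  9.65013707e-01]
0.011 0 shut [274. 224.] open L/R [202. 224.] [347. 224.]
0.011 0.013 shut [274. 232.] open L/R [197. 231.] [352. 231.]
0.011 0.02 shut [274. 236.] open L/R [194. 235.] [355. 236.]
0.011 0.03 shut [274. 243.] open L/R [189. 242.] [359. 242.]
0.011 0.04 shut [274. 251.] open L/R [184. 250.] [365. 250.]
0 0 shut [274. 242.] open L/R [203. 242.] [346. 242.]
0 0.013 shut [274. 251.] open L/R [198. 250.] [350. 250.]
0 0.02 shut [274. 256.] open L/R [195. 255.] [353. 255.]
0 0.03 shut [274. 263.] open L/R [191. 262.] [358. 262.]
0 0.04 shut [274. 272.] open L/R [186. 271.] [362. 271.]
-0.011 0 shut [274. 259.] open L/R [204. 259.] [344. 259.]
-0.011 0.013 shut [274. 269.] open L/R [200. 268.] [349. 268.]
-0.011 0.02 shut [274. 274.] open L/R [197. 273.] [351. 273.]
-0.011 0.03 shut [274. 283.] open L/R [193. 281.] [356. 281.]
-0.011 0.04 shut [274. 292.] open L/R [188. 291.] [360. 291.]
observed shut tip front (274,249); open pads tip L ~(165-180,260) R (370-385,260)
w1 [142 144 
[... 277 characters left out ...]
2 150 150 149 146 145 144 148 149 144 140 137 137 137 139 139] [188 153 154 154 155 155 154 153 151 148 146 146 146 148 152 152 154 152
 153 150 148 145 143 144 145 146 147 147 147 147 147 145 145 150 151]
w2 [150 149 147 149 148 150 152 154 156 154 154 152 152 156 157 157 155 152
 150 146 144 146 147 147 104] [153 152 151 153 153 155 155 156 156 159 161 161 162 164 164 164 166 167
 165 165 165 166 164 163 149] [135 133 124 117 119 119 122 123 108 104 104 104 105 103 104 103 103 101
 101 141 158  81  60  41  39  39  37  39  40  41  40  43  40  38  42] [101 100 108 125 127 126 127 128  59  49  47  51  49  46  50  46  46  43
  42  51  63  61  61  61  60  58  59  58  56  55  55  54  55  55  55]
```

```bash
python3 go.py .459,.2575,.128,1.311; python3 -m creep '[[1,0,0,0,0],[1,0,0,0,0],[1,0,0,0,0],[1,0,0,0,0],[1,0,0,0,0],[1,0,0,0,0],[1,0,0,0,0],[1,0,0,0,0]]' 50;  python3 go.py .459,.2575,.128,1.311
```

```text
t 5.13 tcp [0.4566 0.261  0.1652] psi 1.3167 F [ 0.2 -0.5  0.1] w -0.0001 gf 0.0
.459,.2575,.128,1.311 [-0.019, 0.021, 0.248, 0.002]
clock: 5.8
eef_pos: [0.4567, 0.261, 0.1653]
ee_rot: [0.791, 0.612, 0.0, -0.0]
ft_force: [0.2, 0.4, -0.0]
grip_width: 0.0854
gripper_force: 0.0
t 5.8 tcp [0.4567 0.261  0.1653] psi 1.3168 F [ 0.2  0.4 -0. ] w 0.0854 gf 0.0
.459,.2575,.128,1.311 [-0.019, 0.021, 0.248, 0.002]
```

```bash
python3 -m creep '[[1,-0.019,0.021,0,0],[1,-0.019,0.021,0.24,0],[1,-0.019,0.021,0.248,0],[1,-0.019,0.021,0.248,0],[0,-0.019,0.021,0.248,0],[0,-0.019,0.021,0.248,0],[0,-0.019,0.021,0.248,0],[0,-0.019,0.021,0.248,0],[0,-0.019,0.021,0.248,0],[0,-0.019,0.021,0.248,0]]' 50;  python3 go.py; python3 -c "
from h import *
im=snap('wrist','w4');g=cv2.cvtColor(im['frame'],6);print(g[225:330:3,274]);print(g[250,220:330:3]);print(g[265,220:330:3])"
```

```text
clock: 6.63
eef_pos: [0.4595, 0.2577, 0.129]
ee_rot: [0.791, 0.612, 0.001, 0.0]
ft_force: [-0.0, 0.1, 4.0]
grip_width: 0.0225
gripper_force: 48.8
t 6.63 tcp [0.4595 0.2577 0.129 ] psi 1.3168 F [-0.   0.1  4. ] w 0.0225 gf 48.8
[100 100 100 100  98 101 100 101 100 116 125 125 125 127 126 128 125 125
 128 197 207 205 209 211 201 203 207 208 211 208 206 202 204 203 205]
[157 154 157 154 150 112 102 103 101  53 122 157 162 141  90  96 100  98
 100  99  97  94  86 144 162 162 118  50 101 102 102 113 149 145 146 161
 162]
[ 53  52  52  67 104 102 103  99  52  50  95 108 117 118 118 124 124 125
 126 126 127 126 122 120 117 112 100  48  50  99 103 103 103  64  50  52
  52]
```

```bash
python3 -m creep '[[0,0,0,-0.06,0],[0,0,0,-0.15,0],[0,0,0,-0.3,0],[0,0,0,-0.45,0],[0,0,0,-0.6,0],[0,0,0,-0.6,0],[0,-0.2,0,-0.6,0],[0,-0.45,0,-0.6,0],[0,-0.7,0,-0.6,0],[0,-0.9,0,-0.6,0],[0,-0.9,0,-0.6,0],[0,-0.9,0,-0.6,0]]' 50;  python3 go.py .5001,.0231,.17,1.311
```

```text
clock: 7.68
eef_pos: [0.4242, 0.1258, 0.2166]
ee_rot: [0.792, 0.611, -0.001, -0.001]
ft_force: [-0.3, 0.4, -2.9]
grip_width: 0.0231
gripper_force: 49.6
t 7.68 tcp [0.4242 0.1258 0.2166] psi 1.3139 F [-0.3  0.4 -2.9] w 0.0231 gf 49.6
.5001,.0231,.17,1.311 [-0.534, 0.664, 0.31, 0.001]
```

```bash
python3 -m creep '[[0,-0.15,0.19,0,0],[0,-0.3,0.38,0,0],[0,-0.45,0.56,0,0],[0,-0.534,0.664,0,0],[0,-0.534,0.664,0,0],[0,-0.534,0.664,0,0],[0,-0.534,0.664,0,0]]' 50;  python3 go.py .4998,.0221,.158,1.311
cat > view.py <<'E'
import sys
from ov import *
# overlay: args name, then crops
def crops(name,lines,wins,s):
    fs=[]
    for c,(u,v,w,h) in wins:
        f=cv2.resize(cams[c]['frame'][v:v+h,u:u+w],None,fx=s,fy=s,interpolation=cv2.INTER_CUBIC)
        draw(c,f,lines,np.array([u,v]),s);fs.append(f)
    cv2.imwrite(f'pics/{name}.png',np.hstack(fs))
E
python3 - <<'E'
from ov import *
# check shank axis in images: fit vertical cylinder (head) at present
s=robot.sense();p=s['eef_pos']
def sc(P,cs):
    x,y,z=P
    t=0
    for c in cs:
        for r,z0,z1 in((.008,z-.17,z-.02),):
            t+=np.concatenate([seg(c,*ab) for ab in hull_edges(c,np.vstack([circ(x,y,z0,r),circ(x,y,z1,r)]))]).mean()
    return t
z=p[2]+.056
best=max((sc((p[0]+a,p[1]+b,z+h),['top','scene']),a,b,h) for a in np.arange(-.006,.0061,.001) for b in np.arange(-.006,.0061,.001) for h in np.arange(-.008,.0081,.002))
print(best)
E
```

```text
clock: 8.27
eef_pos: [0.5008, 0.0256, 0.2171]
ee_rot: [0.791, 0.612, -0.0, -0.001]
ft_force: [-0.4, 0.3, -3.5]
grip_width: 0.0227
gripper_force: 50.0
t 8.27 tcp [0.5008 0.0256 0.2171] psi 1.3179 F [-0.4  0.3 -3.5] w 0.0227 gf 50.0
.4998,.0221,.158,1.311 [-0.024, 0.0, 0.394, 0.002]
(np.float64(25.42487346968827), np.float64(-0.003), np.float64(-0.006), np.float64(0.008))
```

```bash
python3 go.py .4998,.0221,.158,1.311; python3 -m creep '[[0,-0.02,0,0.2,0],[0,-0.024,0,0.34,0],[0,-0.024,0,0.38,0],[0,-0.024,0,0.394,0],[0,-0.024,0,0.394,0]]' 50;  python3 go.py .4998,.0221,.1547,1.311
```

```text
t 8.37 tcp [0.5008 0.0257 0.2176] psi 1.3185 F [ 0.2 -0.4 -2.4] w 0.0227 gf 50.0
.4998,.0221,.158,1.311 [-0.025, 0.0, 0.397, 0.002]
clock: 8.78
eef_pos: [0.5004, 0.0214, 0.1592]
ee_rot: [0.791, 0.612, 0.0, -0.0]
ft_force: [0.5, 0.3, -1.9]
grip_width: 0.0228
gripper_force: 49.9
t 8.78 tcp [0.5004 0.0214 0.1592] psi 1.3177 F [ 0.5  0.3 -1.9] w 0.0228 gf 49.9
.4998,.0221,.1547,1.311 [0.004, -0.005, 0.03, 0.002]
```

```bash
for i in 1 2; do python3 -m creep '[[0,0,0,0.007,0],[0,0,0,0.013,0],[0,0,0,0.013,0]]' 40 | egrep 'eef|ft_'; done; python3 -m creep '[[0,0,0,0.007,0],[0,0,0,0.013,0],[0,0,0,0.013,0]]' 40 | egrep 'eef|ft_'
```

```text
eef_pos: [0.5012, 0.0207, 0.1581]
ft_force: [0.3, 1.3, -2.6]
eef_pos: [0.5004, 0.0207, 0.155]
ft_force: [-0.9, -0.8, -3.2]
eef_pos: [0.5003, 0.0208, 0.1528]
ft_force: [-0.3, 0.1, -2.2]
```

```bash
for i in 1 2; do python3 -m creep '[[0,0,0,0.007,0],[0,0,0,0.013,0],[0,0,0,0.013,0]]' 40 | egrep 'eef|ft_'; done
```

```text
eef_pos: [0.5006, 0.0205, 0.1513]
ft_force: [0.1, -0.6, -2.0]
eef_pos: [0.5009, 0.0204, 0.1497]
ft_force: [0.1, -2.0, 3.2]
```

```bash
python3 -m creep '[[0,0,0,0,0],[0,0,0,0,0],[0,-0.05,0,0.004,0],[0,-0.099,0,0.009,0],[0,-0.148,0,0.017,0],[0,-0.196,0,0.026,0],[0,-0.244,0,0.039,0],[0,-0.291,0,0.052,0],[0,-0.291,0,0.052,0]]' 20; python3 -c "
from h import *
im=snap('wrist','w5');S=snap('scene','s5')
cv2.imwrite('pics/v5.png',np.hstack([cv2.resize(im['frame'][100:340,150:400],(420,400)),cv2.resize(S['frame'][150:270,230:345],(380,400))]))"
```

```text
clock: 10.78
eef_pos: [0.4892, -0.0228, 0.1415]
ee_rot: [0.791, 0.611, -0.0, 0.0]
ft_force: [-1.1, 2.3, 3.3]
grip_width: 0.0228
gripper_force: 50.8
```

View pics/v5.png

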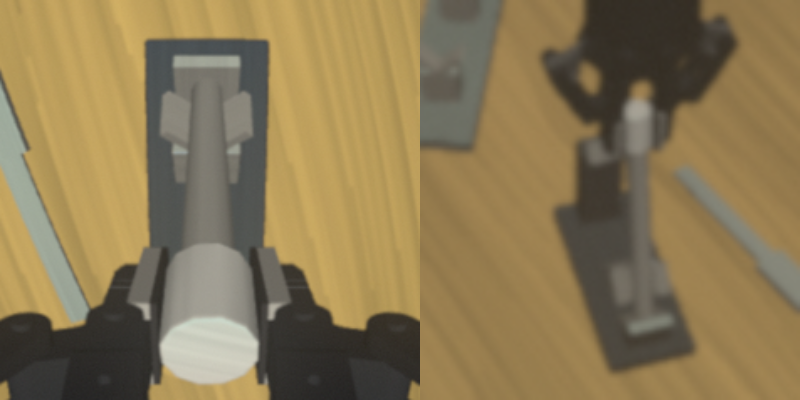

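```bash
python3 -m creep '[[0,-0.047,0,0.017,0],[0,-0.094,0,0.035,0],[0,-0.139,0,0.056,0],[0,-0.183,0,0.077,0],[0,-0.226,0,0.102,0],[0,-0.268,0,0.127,0],[0,-0.31,0,0.155,0],[0,-0.35,0,0.183,0],[0,-0.388,0,0.214,0],[0,-0.425,0,0.247,0],[0,-0.425,0,0.247,0]]' 20; python3 go.py .4692,-.093,.0992,1.311
```

```text
clock: 11.8
eef_pos: [0.4735, -0.0855, 0.1047]
ee_rot: [0.791, 0.612, -0.001, 0.002]
ft_force: [-2.8, -3.3, 6.4]
grip_width: 0.0223
gripper_force: 53.4
t 11.8 tcp [ 0.4735 -0.0855  0.1047] psi 1.3169 F [-2.8 -3.3  6.4] w 0.0223 gf 53.4
.4692,-.093,.0992,1.311 [-0.055, -0.015, 0.037, 0.002]
```

```bash
python3 -m creep '[[0,-0.02,-0.006,0.012,0],[0,-0.04,-0.013,0.025,0],[0,-0.058,-0.013,0.037,0],[0,-0.058,-0.013,0.04,0],[0,-0.058,-0.013,0.04,0]]' 20; python3 go.py .4692,-.093,.0992,1.311
```

```text
clock: 12.22
eef_pos: [0.4695, -0.0913, 0.0982]
ee_rot: [0.791, 0.612, 0.0, 0.0]
ft_force: [0.8, 0.3, 2.8]
grip_width: 0.0228
gripper_force: 52.2
t 12.22 tcp [ 0.4695 -0.0913  0.0982] psi 1.3165 F [0.8 0.3 2.8] w 0.0228 gf 52.2
.4692,-.093,.0992,1.311 [-0.011, 0.001, -0.007, 0.002]
```

```bash
for i in 1 2; do python3 -m creep '[[0,-0.005,0,0.005,0],[0,-0.01,0,0.01,0],[0,-0.01,0,0.01,0]]' 20|egrep 'eef|ft'; done
python3 - <<'E'
from h import *
S=robot.get_image('scene');T=robot.get_image('top');W=snap('wrist','w6')
cv2.imwrite('pics/v6.png',np.hstack([cv2.resize(W['frame'][60:340,150:400],(300,336)),cv2.resize(S['frame'][150:270,240:340],(280,336)),cv2.resize(T['frame'][195:255,265:350],(220,336))]))
E
```

```text
eef_pos: [0.4693, -0.0925, 0.097]
ft_force: [2.0, 1.5, 3.1]
eef_pos: [0.4695, -0.0927, 0.0966]
ft_force: [0.7, 7.8, 11.0]
```

View pics/v6.png

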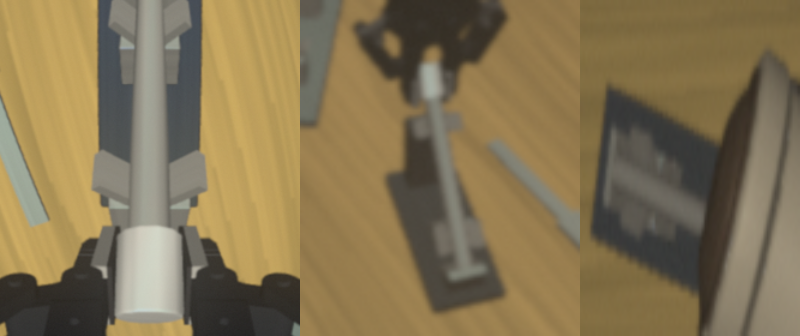

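```bash
python3 -m creep '[[0,0.002,0,0,0],[0,0.008,0,0.005,0],[0,0.008,0,0.005,0]]' 20|egrep 'eef|ft'; python3 -m creep '[[0,0.006,0,0.008,0],[0,0.006,0,0.008,0]]' 20|egrep 'eef|ft'
```

```text
eef_pos: [0.4695, -0.0929, 0.0966]
ft_force: [-4.6, 4.0, 16.4]
eef_pos: [0.4696, -0.093, 0.0964]
ft_force: [-8.6, 1.2, 21.9]
```

```bash
python3 -m creep '[[0,-0.004,0,-0.012,0],[0,-0.004,0,-0.012,0],[0.45,-0.004,0,-0.012,0],[0.45,-0.004,0,-0.012,0],[1,-0.004,0,-0.012,0],[1,-0.004,0,-0.012,0],[1,-0.004,0,-0.1,0],[1,-0.004,0,-0.3,0],[1,-0.004,0,-0.55,0],[1,-0.004,0,-0.7,0],[1,-0.004,0,-0.7,0]]' 20
python3 - <<'E'
from go import *
st()
S=robot.get_image('scene');T=robot.get_image('top')
O=np.array([.5001,.0231,.035]);d=np.array([np.cos(-1.831),np.sin(-1.831),0]);z=(d+[0,0,1])/2**.5
for c in ['scene','top']:
  for t in ['arbor_head','arbor_mid']: print(c,t,[(np.round(k['location'],4),round(k['p'],2)) for k in robot.find_in(t,c)][:2])
print('expect head',O+.17*z,'gap',O+.081*z,'mid',O+.0925*z)
# compare head mask centroid with projection
for c,im in(('scene',S),('top',T)):
  m=robot.masks_of('arbor_mid',c)
  if m:
    v,u=np.nonzero(m[0]['pixels']);print(c,m[0]['p'],'mask ext',u.min(),u.max(),v.min(),v.max(),'foot/head proj',proj(im,O),proj(im,O+.185*z))
E
```

```text
clock: 14.2
eef_pos: [0.472, -0.0941, 0.2041]
ee_rot: [0.791, 0.612, 0.002, 0.005]
ft_force: [1.4, -0.5, 1.0]
grip_width: 0.0854
gripper_force: 0.0
t 14.2 tcp [ 0.472  -0.0941  0.2041] psi 1.317 F [ 1.4 -0.5  1. ] w 0.0854 gf 0.0
scene arbor_head [(array([ 0.4856, -0.0445,  0.1165]), 0.68)]
scene arbor_mid [(array([ 0.483 , -0.0442,  0.1121]), 0.96), (array([ 0.4752, -0.3475,  0.0104]), 0.2)]
top arbor_head [(array([ 0.4875, -0.0205,  0.0882]), 0.67), (array([0.4536, 0.3707, 0.1177]), 0.58)]
top arbor_mid [(array([ 0.4858, -0.0217,  0.0904]), 0.49)]
expect head [ 0.46917316 -0.09306166  0.15520815] gap [ 0.48536427 -0.03224761  0.09227565] mid [ 0.48327216 -0.04010561  0.10040738]
scene 0.78 mask ext 280 300 172 245 foot/head proj [298.67824458 244.44976264] [284.97537249 172.03208933]
top 0.51 mask ext 278 318 222 238 foot/head proj [280.20159647 225.14833557] [340.39232128 240.87896939]
```

```bash
python3 go.py .4857,-.0309,.12,1.311 .4857,-.0309,.0375,1.311
```

```text
t 14.6 tcp [ 0.4682 -0.0922  0.197 ] psi 1.3167 F [-1.2 -0.2 -0.4] w 0.0854 gf 0.0
.4857,-.0309,.12,1.311 [0.425, 0.011, 0.514, 0.002]
.4857,-.0309,.0375,1.311 [0.425, 0.013, 1.064, 0.002]
```

```bash
python3 -m creep '[[1,0.2,0.005,0,0.002],[1,0.425,0.011,0.1,0.002],[1,0.425,0.011,0.3,0.002],[1,0.425,0.011,0.514,0.002],[1,0.425,0.011,0.514,0.002],[1,0.425,0.011,0.514,0.002]]' 20
python3 - <<'E'
from go import *
print(go(.4857,-.0309,.0375,1.311))
im=robot.get_image('wrist');print([(np.round(k['location'],4),round(k['p'],2)) for k in robot.find_in('arbor_mid','wrist')][:2])
m=robot.masks_of('arbor_mid','wrist')[0]['pixels'];v,u=np.nonzero(m)
O=np.array([.5001,.0231,.035]);d=np.array([np.cos(-1.831),np.sin(-1.831),0]);z=(d+[0,0,1])/2**.5
for s in(.005,.05,.08): 
    q=fproj(im,O+s*z)[0];r=int(round(q[1]));uu=u[v==r];print(s,q.round(1),(uu.min(),uu.max(),(uu.min()+uu.max())/2) if len(uu) else '')
E
```

```text
clock: 15.1
eef_pos: [0.4848, -0.0307, 0.1196]
ee_rot: [0.793, 0.609, -0.001, -0.002]
ft_force: [0.9, -0.8, 0.6]
grip_width: 0.0855
gripper_force: 0.0
[-0.0, 0.009, 0.548, -0.0]
[]
0.005 [276.  143.5] (np.int64(267), np.int64(285), np.float64(276.0))
0.05 [276.  190.7] (np.int64(266), np.int64(286), np.float64(276.0))
0.08 [275.9 228.3] (np.int64(266), np.int64(286), np.float64(276.0))
```

```bash
python3 -m creep '[[1,0,0.006,0.2,0],[1,0,0.006,0.4,0],[1,0,0.006,0.5,0],[1,0,0.006,0.545,0],[1,0,0.006,0.545,0]]' 40|egrep 'eef|ft'; python3 -m creep '[[0,0,0,0,0],[0,0,0,0,0],[0,0,0,0,0],[0,0,0,0,0],[0,0,0,0,0],[0,0,0,0,0],[0,0,0,0,0]]' 40; python3 go.py
```

```text
eef_pos: [0.4875, -0.0318, 0.0396]
ft_force: [0.4, 0.5, 0.2]
clock: 16.25
eef_pos: [0.4855, -0.031, 0.04]
ee_rot: [0.793, 0.61, -0.002, -0.002]
ft_force: [-9.2, 1.8, 11.1]
grip_width: 0.0146
gripper_force: 39.1
t 16.25 tcp [ 0.4855 -0.031   0.04  ] psi 1.3109 F [-9.2  1.8 11.1] w 0.0146 gf 39.1
```

```bash
python3 -m creep '[[0,0,0,-0.03,0],[0,0,0,-0.1,0],[0,0,0,-0.2,0],[0,0,0,-0.35,0],[0,0,0,-0.5,0],[0,0,0,-0.65,0],[0,0,0,-0.75,0],[0,0,0,-0.75,0],[0,0,0,-0.75,0]]' 40; python3 go.py .4874,-.323,.152,.9268 .4862,-.177,.152
```

```text
clock: 17.0
eef_pos: [0.4881, -0.0317, 0.1529]
ee_rot: [0.793, 0.609, 0.001, 0.001]
ft_force: [-0.1, -0.8, -3.6]
grip_width: 0.0147
gripper_force: 39.2
t 17.0 tcp [ 0.4881 -0.0317  0.1529] psi 1.3105 F [-0.1 -0.8 -3.6] w 0.0147 gf 39.2
.4874,-.323,.152,.9268 [-1.878, 0.495, 0.007, 0.122]
.4862,-.177,.152 [-0.94, 0.237, 0.006, 0.0]
```

```bash
python3 -m creep '[[0,-0.06,0.015,0,0.02],[0,-0.2,0.05,0,0.05],[0,-0.37,0.1,0,0.08],[0,-0.54,0.14,0,0.1],[0,-0.71,0.19,0,0.122],[0,-0.86,0.23,0,0.122],[0,-0.94,0.248,0,0.122],[0,-0.94,0.248,0,0.122],[0,-0.94,0.248,0,0.122]]' 40|egrep 'eef|ft|width'; python3 go.py .4874,-.323,.152,.9268
```

```text
eef_pos: [0.4864, -0.1767, 0.1508]
ft_force: [0.7, 0.6, -3.6]
grip_width: 0.0148
t 17.75 tcp [ 0.4864 -0.1767  0.1508] psi 0.9264 F [ 0.7  0.6 -3.6] w 0.0148 gf 39.2
.4874,-.323,.152,.9268 [-0.776, 0.591, -0.01, -0.0]
```

```bash
python3 -m creep '[[0,-0.06,0.05,0,0],[0,-0.2,0.15,0,0],[0,-0.35,0.27,0,0],[0,-0.5,0.38,0,0],[0,-0.65,0.5,0,0],[0,-0.74,0.57,0,0],[0,-0.776,0.591,0,0],[0,-0.776,0.591,0,0],[0,-0.776,0.591,0,0],[0,-0.776,0.591,0,0]]' 40|egrep 'eef|ft|width'
python3 - <<'E'
from go import *
print(go(.4874,-.323,.09,.9268)); S=robot.get_image('scene'); W=snap('wrist','w7'); s=robot.sense();st()
m=robot.masks_of('arbor_mid','wrist')
v,u=np.nonzero(m[0]['pixels']);print(m[0]['p'],u.min(),u.max(),v.min(),v.max())
g=s['eef_pos']+[0,0,.054];r=np.array([-.6,-.8,0])
for a in(0,15,30,45,55):
    t=np.radians(a);z=r*np.cos(t)+[0,0,np.sin(t)]; print(a,'foot/head wrist',fproj(W,g-.079*z).round(0),fproj(W,g+.106*z).round(0),'scene',proj(S,g-.079*z).round(0),proj(S,g+.106*z).round(0))
m=robot.masks_of('arbor_mid','scene')
if m: v,u=np.nonzero(m[0]['pixels']);print(m[0]['p'],u.min(),u.max(),v.min(),v.max())
E
```

```text
eef_pos: [0.4883, -0.322, 0.1518]
ft_force: [-0.3, 0.5, -3.9]
grip_width: 0.0148
[-0.009, -0.001, 0.412, 0.001]
t 18.68 tcp [ 0.4884 -0.3223  0.152 ] psi 0.9288 F [ 0.4  0.9 -3.5] w 0.0147 gf 39.4
0.79 255 293 135 349
0 foot/head wrist [[276.  94.]] [[275. 433.]] scene [230. 133.] [242.  91.]
15 foot/head wrist [[276. 105.]] [[275. 467.]] scene [231. 139.] [241.  83.]
30 foot/head wrist [[276. 123.]] [[275. 499.]] scene [232. 142.] [240.  77.]
45 foot/head wrist [[276. 145.]] [[275. 527.]] scene [233. 144.] [238.  74.]
55 foot/head wrist [[275. 162.]] [[275. 543.]] scene [234. 144.] [237.  73.]
0.49 230 237 101 145
```

```bash
python3 -m creep '[[0,-0.005,0,0.1,0],[0,-0.009,0,0.25,0],[0,-0.009,0,0.4,0],[0,-0.009,0,0.48,0],[0,-0.009,0,0.48,0],[0,-0.009,0,0.48,0]]' 20|egrep 'eef|ft|grip'; for i in 1 2 3; do python3 -m creep '[[0,0,0,0.02,0],[0,0,0,0.04,0],[0,0,0,0.04,0]]' 20 | egrep 'eef|ft'; done
```

```text
eef_pos: [0.4873, -0.3243, 0.0799]
ft_force: [-0.6, 0.2, -1.8]
grip_width: 0.0149
gripper_force: 39.3
eef_pos: [0.4878, -0.3251, 0.0747]
ft_force: [-0.3, -0.4, -2.2]
eef_pos: [0.4871, -0.3244, 0.0674]
ft_force: [1.0, 1.4, -2.6]
eef_pos: [0.4874, -0.3256, 0.0629]
ft_force: [-2.8, -0.9, 4.1]
```

```bash
for i in 1 2; do python3 -m creep '[[0,0,0,0.025,0],[0,0,0,0.05,0],[0,0,0,0.075,0],[0,0,0,0.1,0],[0,0,0,0.1,0]]' 20 | egrep 'eef|ft|width'; done
```

```text
eef_pos: [0.4865, -0.3275, 0.0486]
ft_force: [-5.7, -3.2, 6.7]
grip_width: 0.0147
eef_pos: [0.4875, -0.3245, 0.0313]
ft_force: [-0.5, -0.7, 1.6]
grip_width: 0.0146
```

```bash
python3 -m creep '[[0,0,0,0.025,0],[0,0,0,0.05,0],[0,0,0,0.075,0],[0,0,0,0.1,0],[0,0,0,0.1,0]]' 20 | egrep 'eef|ft|width'; python3 go.py .4874,-.323,.011,.9268;  python3 - <<'E'
from go import *
W=snap('wrist','w8');s=robot.sense()
v,u=np.nonzero(robot.masks_of('arbor_mid','wrist')[0]['pixels']);print(u.min(),u.max(),v.min(),v.max())
g=s['eef_pos']+[0,0,.051];r=np.array([-.6,-.8,0])
for a in(0,5,10,15,20):
    t=np.radians(a);z=r*np.cos(t)+[0,0,np.sin(t)]; print(a,'foot',fproj(W,g-.079*z).round(0))
E
```

```text
eef_pos: [0.4871, -0.3246, 0.016]
ft_force: [-1.2, -2.3, 1.2]
grip_width: 0.0145
t 21.28 tcp [ 0.4871 -0.3246  0.016 ] psi 0.9269 F [-1.2 -2.3  1.2] w 0.0145 gf 33.9
.4874,-.323,.011,.9268 [0.01, -0.005, 0.033, 0.0]
254 293 100 348
0 foot [[276.  95.]]
5 foot [[276.  97.]]
10 foot [[275. 100.]]
15 foot [[275. 105.]]
20 foot [[275. 110.]]
```

```bash
python3 -m creep '[[0,0.005,-0.002,0.015,0],[0,0.01,-0.005,0.03,0],[0,0.01,-0.005,0.03,0]]' 20 | egrep 'eef|ft|width'; for i in 1 2; do python3 -m creep '[[0,0,0,0.007,0],[0,0,0,0.013,0],[0,0,0,0.013,0]]' 20 | egrep 'eef|ft|width'; done
```

```text
eef_pos: [0.488, -0.3233, 0.0125]
ft_force: [-2.1, -2.5, 2.3]
grip_width: 0.0149
eef_pos: [0.4879, -0.3234, 0.0107]
ft_force: [-2.6, -4.1, 2.8]
grip_width: 0.0145
eef_pos: [0.488, -0.3235, 0.0098]
ft_force: [-4.9, -1.1, 8.8]
grip_width: 0.0148
```

```bash
python3 -m creep '[[0,0,0,0.007,0],[0,0,0,0.01,0],[0,0,0,0.01,0]]' 20 | egrep 'eef|ft|width'
python3 - <<'E'
from go import *
st();W=snap('wrist','w9');S=snap('scene','s9');T=snap('top','t9');s=robot.sense()
X=np.array([.4868,-.3238,.062]);r=np.array([-.6,-.8,0])
for c,im,f in(('wrist',W,fproj),('scene',S,proj),('top',T,proj)):
    m=robot.masks_of('arbor_mid',c)
    if m: v,u=np.nonzero(m[0]['pixels']);print(c,round(m[0]['p'],2),u.min(),u.max(),v.min(),v.max())
    print('  foot/head-end expected',np.round(f(im,X-.08*r),1),np.round(f(im,X+.105*r),1),'foot top',np.round(f(im,X-.08*r+[0,0,.008]),1))
cv2.imwrite('pics/v9.png',np.hstack([W['frame'][60:400,150:400],cv2.resize(S['frame'][80:200,190:290],(283,340))]))
E
```

```text
eef_pos: [0.4881, -0.3235, 0.0097]
ft_force: [-7.8, 1.6, 18.4]
grip_width: 0.0146
t 22.38 tcp [ 0.4881 -0.3235  0.0097] psi 0.9277 F [-7.8  1.6 18.4] w 0.0146 gf 35.7
wrist 0.84 253 294 101 349
  foot/head-end expected [[273.5  94.6]] [[273.5 430.9]] foot top [[273.5  92.6]]
scene 0.17 388 401 307 326
  foot/head-end expected [234.1 173.1] [244.3 130.8] foot top [234.  171.1]
top 0.63 400 469 208 260
  foot/head-end expected [400.2 208.7] [465.  255.2] foot top [401.2 208.5]
```

View pics/v9.png

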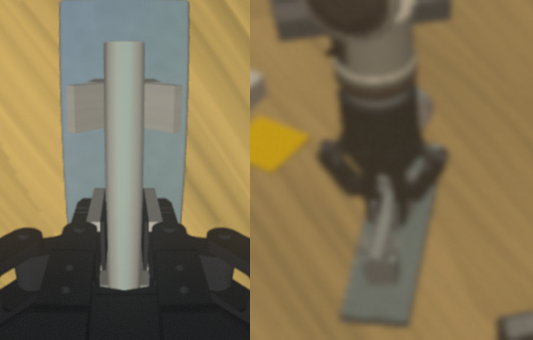

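Run:
```python
from go import *
W=robot.get_image('wrist');X=np.array([.4868,-.3238,.07]);r=np.array([-.6,-.8,0])
g=cv2.cvtColor(W['frame'],6).astype(int)
print(g[88:112,268:281].mean(1).round())
for a in(-.082,-.08,-.078,-.076,-.074,-.072):print(a,fproj(W,X+a*r).round(1))
# second feature: near vee outer/inner faces at lip h=.069, x=-.061/-.043, y offset
n=np.array([.8,-.6,0])
for a in(-.061,-.043):print('vee lip',a,fproj(W,X+a*r+.02*n-[0,0,.001]).round(1),fproj(W,X+a*r-.02*n-[0,0,.001]).round(1))
print('col 225',g[130:200:2,225],'col 322',g[130:200:2,322])
```

```text
[138. 137. 137. 137. 137. 137. 136. 137. 136. 136. 137. 136. 139. 152.
 164. 166. 166. 166. 166. 166. 166. 166. 166. 167.]
-0.082 [[273.5  87.2]]
-0.08 [[273.5  92.6]]
-0.078 [[273.5  98.1]]
-0.076 [[273.5 103.6]]
-0.074 [[273.5 109.1]]
-0.072 [[273.5 114.6]]
vee lip -0.061 [[328.  145.4]] [[219.1 145.3]]
vee lip -0.043 [[326.5 193.1]] [[220.5 193.1]]
col 225 [141 139 143 140 140 139 139 123 129 133 133 132 133 134 135 134 135 135
 136 135 132 133 135 136 134 135 135 134 134 135 139 137 141 140 140] col 322 [136 137 137 138 136 138 138 124 142 144 145 144 147 148 149 149 148 149
 149 148 146 146 147 147 145 147 146 145 145 145 146 146 140 141 139]
```

```bash
python3 -m creep '[[0,0,0,-0.02,0],[0,0,0,-0.02,0],[0,0.012,0,-0.02,0],[0,0.023,0,-0.02,0],[0,0.023,0,-0.02,0],[0,0.023,0,-0.02,0]]' 20 | egrep 'eef|ft|width'
cat > foot.py <<'E'
from go import *
st();W=robot.get_image('wrist');X=np.array([.4868,-.3238,.07]);r=np.array([-.6,-.8,0])
g=cv2.GaussianBlur(W['frame'],(0,0),1)[:,266:283].astype(float).sum(2).mean(1);k=np.abs(np.diff(g))[80:125];print('foot row',80.5+k.argmax(),k.max().round(1))
a=np.arange(-.09,-.065,.0005);q=[fproj(W,X+t*r)[0,1] for t in a];print('foot x',np.interp(80.5+k.argmax(),q,a))
E
python3 foot.py
```

```text
eef_pos: [0.49, -0.3203, 0.0101]
ft_force: [-0.1, -4.2, 1.0]
grip_width: 0.0148
t 23.23 tcp [ 0.49   -0.3203  0.0101] psi 0.9272 F [-0.1 -4.2  1. ] w 0.0148 gf 34.0
foot row 101.5 23.1
foot x -0.0804507318804502
```

```bash
python3 -m creep '[[0.3,0,0,0,0],[0.3,0,0,0,0],[0.6,0,0,0,0],[1,0,0,0,0],[1,0,0,0,0],[1,0,0,0,0],[1,0,0,-0.15,0],[1,0,0,-0.35,0],[1,0,0,-0.6,0],[1,0,0,-0.8,0],[1,0,0,-0.8,0]]' 20 | egrep 'eef|ft|width'
python3 - <<'E'
from go import *
st()
X=np.array([.4868,-.3238,.062]);r=np.array([-.6,-.8,0]);n=np.array([.8,-.6,0])
for c in('wrist','scene','top'):
    im=robot.get_image(c);f=fproj if c=='wrist' else proj
    m=robot.masks_of('arbor_mid',c)
    if m: 
        k=m[0]['pixels'];v,u=np.nonzero(k);print(c,round(m[0]['p'],2),u.min(),u.max(),v.min(),v.max(),'rect',cv2.minAreaRect(cv2.findNonZero(k.astype(np.uint8))))
    print('  exp foot/headend',np.round(f(im,X-.08*r),1),np.round(f(im,X+.105*r),1))
    P=np.array([X+a*r+b*n+[0,0,h] for a,R_ in((-.08,.008),(.105,.012)) for b in(-R_,R_) for h in(-R_,R_)]);q=np.array([np.ravel(f(im,p)) for p in P]);print('  exp ext',q.min(0).round(0),q.max(0).round(0))
print([ (np.round(k['location'],4),round(k['p'],2)) for k in robot.find_in('bridge_mid','top')][:1])
E
python3 go.py .6995,-.0285,.2,0
```

```text
eef_pos: [0.4934, -0.3237, 0.1382]
ft_force: [1.4, -0.8, 0.6]
grip_width: 0.0855
t 24.2 tcp [ 0.4934 -0.3237  0.1382] psi 0.9274 F [ 1.4 -0.8  0.6] w 0.0855 gf 0.0
wrist 0.62 255 280 112 327 rect ((267.5, 219.5), (215.0, 25.0), 90.0)
  exp foot/headend [[266.8 113.3]] [[268.  321.3]]
  exp ext [255. 113.] [281. 329.]
scene 0.7 231 246 129 175 rect ((238.46282958984375, 151.8787078857422), (7.709131240844727, 47.51342010498047), 12.724355697631836)
  exp foot/headend [234.1 173.1] [244.3 130.8]
  exp ext [231. 127.] [248. 175.]
top 0.64 399 462 207 257 rect ((430.9054260253906, 231.97203063964844), (78.22443389892578, 7.917337894439697), 37.51911544799805)
  exp foot/headend [400.2 208.7] [465.  255.2]
  exp ext [397. 206.] [470. 260.]
[(array([ 0.697 , -0.0261,  0.0772]), 0.63)]
t 24.55 tcp [ 0.4889 -0.3194  0.1283] psi 0.9272 F [-0.1  0.1  0.1] w 0.0854 gf 0.0
.6995,-.0285,.2,0 [2.394, -0.042, -0.477, 0.295]
```

```bash
python3 -m creep '[[1,0.1,0,-0.2,0],[1,0.3,0,-0.3,0],[1,0.55,0,-0.3,0.04],[1,0.8,0,-0.3,0.08],[1,1,0,-0.3,0.12],[1,1,0,-0.3,0.16],[1,1,0,-0.3,0.19],[1,1,0,-0.3,0.22],[1,1,0,-0.3,0.26],[1,1,0,-0.3,0.31],[1,1,0,-0.3,0.31]]' 40 | egrep 'eef|ft|width';  python3 go.py .6995,-.0285,.15,-.05
```

```text
eef_pos: [0.5792, -0.1999, 0.1738]
ft_force: [-0.3, 0.3, 0.5]
grip_width: 0.0855
t 25.47 tcp [ 0.5792 -0.1999  0.1738] psi -0.0522 F [-0.3  0.3  0.5] w 0.0855 gf 0.0
.6995,-.0285,.15,-.05 [0.741, -1.183, 0.158, -0.001]
```

```bash
python3 -m creep '[[1,0.2,-0.3,0,0],[1,0.35,-0.55,0,0],[1,0.5,-0.8,0,0],[1,0.62,-1,0.1,0],[1,0.62,-1,0.1,0],[1,0.62,-1,0.1,0]]' 40 | egrep 'eef';  python3 - <<'E'
from go import *
from scipy.optimize import minimize
np.set_printoptions(precision=4,suppress=True)
print(go(.6995,-.0285,.13,-.05))
W=snap('wrist','w10')
f=cv2.GaussianBlur(cv2.resize(W['frame'],None,fx=3,fy=3,interpolation=2),(0,0),2.5).astype(np.float32)
m=robot.masks_of('bridge_mid','wrist');print([k['p'] for k in m][:2])
k=m[0]['pixels'].astype(np.uint8);v,u=np.nonzero(k);print(u.min(),u.max(),v.min(),v.max())
h,w=k.shape
def hull(p):
    c,s=np.cos(p[2]),np.sin(p[2]);P=np.array([[p[0]+c*x-s*y,p[1]+s*x+c*y,z] for x in(-.015,.015) for y in(-.022,.022) for z in(0,.078)])
    return cv2.convexHull(fproj(W,P).astype(np.float32))
def iou(p):
    a=np.zeros((h*4,w*4),np.uint8);cv2.fillConvexPoly(a,((hull(p)+.5)*4*16).astype(np.int32),1,shift=4)
    kk=cv2.resize(k,(w*4,h*4),interpolation=0);return (a&kk).sum()/(a|kk).sum()
best=max((lambda r:(-r.fun,r.x*S+B))(minimize(lambda u:-iou(B+u*S),x0,method='Nelder-Mead',options=dict(xatol=.02,fatol=1e-4))) for B,S in [(np.array([.6995,-.0285,-.05]),np.array([.003,.003,.04]))] for x0 in([0,0,0],[1,0,1],[0,1,-1],[-1,-1,0]) ) if 0 else None
B,S=np.array([.6995,-.0285,-.05]),np.array([.003,.003,.04])
G=[cv2.Sobel(f,-1,1,0),cv2.Sobel(f,-1,0,1)]
def edge(p):
    q=hull(p)[:,0];t=[]
    for i in range(len(q)):
        a,b=q[i-1],q[i];n=int(np.hypot(*(b-a))*2)+2;x=((a+(b-a)*np.linspace(.05,.95,n)[:,None])+.5)*3-.5;d=(b-a)/(np.hypot(*(b-a))+1e-6)
        gx,gy=[cv2.remap(g,x[:,:1].astype(np.float32),x[:,1:].astype(np.float32),1)[:,0] for g in G]
        t.append(np.abs(gx*-d[1]+gy*d[0]).max(1))
    return np.concatenate(t).mean()
for fn in(iou,edge):
    rs=[minimize(lambda u:-fn(B+u*S),x0,method='Nelder-Mead',options=dict(initial_simplex=np.array(x0)+np.vstack([np.zeros(3),np.eye(3)]))) for x0 in([0,0,0],[1,0,1.],[0,1,-1.],[-1,-1,0.],[0,0,2.])]
    r=min(rs,key=lambda r:r.fun);print(fn.__name__,-r.fun,B+r.x*S)
E
```

```text
eef_pos: [0.6793, -0.0511, 0.1569]
[0.129, -0.156, 0.179, 0.002]
[0.81, 0.5]
219 274 155 202
iou 0.9000617055411576 [ 0.699  -0.0276 -0.0485]
edge 34.57732391357422 [ 0.6992 -0.0281 -0.0333]
```

```bash
python3 go.py .6991,-.028,.05,-.04; python3 -m creep '[[1,0.127,-0.158,0,-0.003],[1,0.127,-0.158,0,-0.003],[1,0.127,-0.158,0.25,-0.003],[1,0.127,-0.158,0.5,-0.003],[1,0.127,-0.158,0.7,-0.003],[1,0.127,-0.158,0.7,-0.003],[1,0.127,-0.158,0.7,-0.003]]' 40 | egrep 'eef|ft';  python3 go.py .6991,-.028,.006,-.04
```

```text
t 26.07 tcp [ 0.6789 -0.0549  0.1588] psi -0.046 F [0.3 0.3 0.8] w 0.0855 gf 0.0
.6991,-.028,.05,-.04 [0.128, -0.186, 0.725, -0.002]
eef_pos: [0.6979, -0.0332, 0.0537]
ft_force: [0.5, 0.2, 1.4]
t 26.65 tcp [ 0.6979 -0.0332  0.0537] psi -0.0389 F [0.5 0.2 1.4] w 0.0855 gf 0.0
.6991,-.028,.006,-.04 [0.008, -0.035, 0.318, 0.0]
```

```bash
python3 -m creep '[[1,0.008,-0.033,0,0],[1,0.008,-0.033,0.15,0],[1,0.008,-0.033,0.31,0],[1,0.008,-0.033,0.318,0],[1,0.008,-0.033,0.318,0]]' 40 | egrep 'eef|ft'; python3 -m creep '[[0,0,0,0,0],[0,0,0,0,0],[0,0,0,0,0],[0,0,0,0,0],[0,0,0,0,0],[0,0,0,0,0]]' 40; python3 go.py
```

```text
eef_pos: [0.7016, -0.0272, 0.0088]
ft_force: [-0.1, -0.4, -0.1]
clock: 27.57
eef_pos: [0.7027, -0.0278, 0.0097]
ee_rot: [1.0, -0.019, 0.002, 0.001]
ft_force: [-1.1, -1.8, 6.7]
grip_width: 0.0433
gripper_force: 43.8
t 27.57 tcp [ 0.7027 -0.0278  0.0097] psi -0.0374 F [-1.1 -1.8  6.7] w 0.0433 gf 43.8
```

```bash
python3 -m creep '[[0,0,0,-0.05,0],[0,0,0,-0.15,0],[0,0,0,-0.35,0],[0,0,0,-0.55,0],[0,0,0,-0.75,0],[0,0,0,-0.8,0],[0,0,0,-0.8,0],[0,0,0,-0.8,0]]' 40 | egrep 'eef|ft|width'
python3 - <<'E'
from go import *
st();W=snap('wrist','w11');s=robot.sense();M=R.from_quat(s['ee_rot']).as_matrix();p=s['eef_pos']
print(go(.4868,-.3238,.13,.9268))
g=cv2.cvtColor(W['frame'],6).astype(int)
# bridge top face edges: front (tool x) at b; height above TCP unknown ~ .078-.0097 
for x in(-.022,-.0186,-.015,.0114,.015,.0186): print(x,fproj(W,p+M@[x,0,-(.078-.0095)]).round(1))
b=W['frame'].astype(int);print((b[200:360:3,274,2]-b[200:360:3,274,0]))
E
```

```text
eef_pos: [0.7007, -0.0269, 0.1266]
ft_force: [-1.0, 1.0, -3.4]
grip_width: 0.0435
t 28.23 tcp [ 0.7007 -0.0269  0.1266] psi -0.0372 F [-1.   1.  -3.4] w 0.0435 gf 43.4
[-1.344, 2.032, -0.03, -0.307]
-0.022 [[276.5 344. ]]
-0.0186 [[276.5 337.8]]
-0.015 [[276.6 331.1]]
0.0114 [[276.8 275.4]]
0.015 [[276.9 266.9]]
0.0186 [[276.9 258.2]]
[ 95  95  97  96 100  99  93  94  94 100  96  99  98 100  96  96  97  98
  97  90  85  75  78  77  80 112 161 164 163 161 163 165 161 166 164 165
 166 168 168 166 167 170 168 172 170 161 124  93  44  21  19  22  19  18]
```

```bash
python3 -m creep '[[0,-0.03,0.05,0,0],[0,-0.1,0.15,0,-0.04],[0,-0.2,0.32,0,-0.08],[0,-0.32,0.5,0,-0.12],[0,-0.45,0.7,0,-0.15],[0,-0.57,0.88,0,-0.19],[0,-0.64,0.98,0,-0.22],[0,-0.64,1,0,-0.26],[0,-0.64,1,0,-0.29],[0,-0.64,1,0,-0.307],[0,-0.64,1,0,-0.307]]' 40 | egrep 'eef|ft|width'; python3 go.py .4894,-.3204,.13,.9268
```

```text
eef_pos: [0.5979, -0.1735, 0.1251]
ft_force: [0.6, -0.1, -1.8]
grip_width: 0.0433
t 29.2 tcp [ 0.5979 -0.1735  0.1251] psi 0.9277 F [ 0.6 -0.1 -1.8] w 0.0433 gf 43.3
.4894,-.3204,.13,.9268 [-1.217, 0.009, -0.031, 0.0]
```

```bash
python3 -m creep '[[0,-0.06,0,0,0],[0,-0.2,0,0,0],[0,-0.4,0.003,0,0],[0,-0.6,0.006,0,0],[0,-0.8,0.009,0,0],[0,-0.95,0.009,0,0],[0,-1,0.009,0,0],[0,-1,0.009,0,0]]' 40 | egrep 'eef|ft|width'; python3 go.py .4894,-.3204,.11,.9268
```

```text
eef_pos: [0.509, -0.2958, 0.1268]
ft_force: [0.4, 0.8, -2.8]
grip_width: 0.0435
t 29.87 tcp [ 0.509  -0.2958  0.1268] psi 0.9232 F [ 0.4  0.8 -2.8] w 0.0435 gf 43.4
.4894,-.3204,.11,.9268 [-0.21, -0.005, 0.112, -0.001]
```

```bash
python3 -m creep '[[0,-0.1,0,0,0],[0,-0.2,0,0,0],[0,-0.21,0,0,0],[0,-0.21,0,0,0],[0,-0.21,0,0,0],[0,-0.21,0,0,0]]' 40 | egrep 'eef|ft|width'
python3 - <<'E'
from go import *
import time
st();print(go(.4894,-.3204,.09,.9268))
W=snap('wrist','w12');st();print(go(.4894,-.3204,.09,.9268));robot.get_image('top');robot.get_image('top');st();
X=np.array([.4868,-.3238,.062]);r=np.array([-.6,-.8,0])
m=robot.masks_of('arbor_mid','wrist')
if m:
    v,u=np.nonzero(m[0]['pixels']);r0=v.min()+15;uu=u[v==r0];print('shank col at row',r0,(uu.min()+uu.max())/2,'foot',v.min())
    for a in(-.08,-.07,-.06,-.05):print(a,fproj(W,X+a*r).round(1))
b=W['frame'].astype(int);s=robot.sense();M=R.from_quat(s['ee_rot']).as_matrix();p=s['eef_pos']
print((b[240:360:3,274,2]-b[240:360:3,274,0])); print((b[300,200:350:4,2]-b[300,200:350:4,0])); print(fproj(W,p+M@[0,0,-.0685]),fproj(W,p+M@[0,.022,-.0685]),fproj(W,p+M@[0,-.022,-.0685]))
E
```

```text
eef_pos: [0.4924, -0.3183, 0.1273]
ft_force: [0.1, -0.6, -1.5]
grip_width: 0.0435
t 30.37 tcp [ 0.4924 -0.3183  0.1273] psi 0.9282 F [ 0.1 -0.6 -1.5] w 0.0435 gf 43.4
[-0.023, -0.008, 0.248, 0.0]
t 30.42 tcp [ 0.4924 -0.3185  0.1273] psi 0.9283 F [ 0.1  1.3 -2.4] w 0.0434 gf 43.4
[-0.022, -0.008, 0.249, 0.0]
t 30.52 tcp [ 0.4923 -0.3188  0.1274] psi 0.9281 F [-0.9  0.  -2.5] w 0.0434 gf 43.4
shank col at row 132 273.5 foot 117
-0.08 [[273.3 117.9]]
-0.07 [[273.3 131.3]]
-0.06 [[273.3 144.6]]
-0.05 [[273.3 157.9]]
[  8   7   6   7   8   8   9  20  94  93  94  94 148 157 160 158 163 161
 164 160 166 160 163 164 166 166 166 166 167 167 172 167 165  16  15  16
  12  17  20  15]
[ 15  16  19  16  19 157 163 161 161 163 165 165 167 165 164 163 165 166
 165 166 165 164 164 164 165 162 165 162 164 165 165 163 154  22  18  21
  20  17]
[[275.8046713  304.99894748]] [[331.45847413 304.08013736]] [[220.05325557 304.09894586]]
```

```bash
python3 -m creep '[[0,-0.022,-0.008,0,0],[0,-0.022,-0.008,0.1,0],[0,-0.022,-0.008,0.2,0],[0,-0.022,-0.008,0.2,0],[0,-0.022,-0.008,0.2,0],[0,-0.022,-0.008,0.2,0]]' 40 | egrep 'eef|ft|width'; python3 go.py .4894,-.3204,.026,.9268
```

```text
eef_pos: [0.4892, -0.3218, 0.0983]
ft_force: [-0.5, -0.4, -2.4]
grip_width: 0.0437
t 31.07 tcp [ 0.4892 -0.3218  0.0983] psi 0.9272 F [-0.5 -0.4 -2.4] w 0.0437 gf 43.3
.4894,-.3204,.026,.9268 [0.008, -0.005, 0.482, 0.0]
```

```bash
python3 -m creep '[[0,0.006,-0.004,0.1,0],[0,0.006,-0.004,0.2,0],[0,0.006,-0.004,0.3,0],[0,0.006,-0.004,0.38,0],[0,0.006,-0.004,0.44,0],[0,0.006,-0.004,0.46,0],[0,0.006,-0.004,0.46,0],[0,0.006,-0.004,0.46,0]]' 40 | egrep 'eef|ft|width'; python3 go.py .4894,-.3204,.0237,.9268
```

```text
eef_pos: [0.4894, -0.3207, 0.0292]
ft_force: [-0.7, -0.5, -2.2]
grip_width: 0.044
t 31.73 tcp [ 0.4894 -0.3207  0.0292] psi 0.9272 F [-0.7 -0.5 -2.2] w 0.044 gf 43.3
.4894,-.3204,.0237,.9268 [0.002, -0.001, 0.036, 0.0]
```

```bash
for d in 1 2 3; do python3 -m creep '[[0,0,0,0.007,0],[0,0,0,0.014,0],[0,0,0,0.014,0]]' 40 | egrep 'eef|ft|width'; done
```

```text
eef_pos: [0.4892, -0.3205, 0.0268]
ft_force: [-0.7, -0.2, -2.1]
grip_width: 0.0435
eef_pos: [0.4888, -0.3202, 0.024]
ft_force: [0.0, 0.2, -2.8]
grip_width: 0.0438
eef_pos: [0.4891, -0.3204, 0.0236]
ft_force: [-3.4, 2.8, 8.1]
grip_width: 0.0437
```

```bash
python3 -m creep '[[0,0,0,-0.006,0],[0,0,0,-0.006,0],[0.7,0,0,-0.006,0],[1,0,0,-0.006,0],[1,0,0,-0.006,0],[1,0,0,-0.006,0],[1,0,0,-0.2,0],[1,0,0,-0.45,0],[1,0,0,-0.7,0],[1,0,0,-0.8,0],[1,0,0,-0.8,0],[1,0,0,-0.8,0]]' 40 | egrep 'eef|ft|width'
python3 - <<'E'
from go import *
st()
W=snap('wrist','w13');s=robot.sense()
X=np.array([.4871,-.3234,0]);r=np.array([-.6,-.8,0]);n=np.array([.8,-.6,0])
def ext(f,im,P):
    q=np.array([np.ravel(f(im,p)) for p in P]);return q.min(0).round(1),q.max(0).round(1)
BB=[X+a*r+b*n+[0,0,h] for a in(-.015,.015) for b in(-.022,.022) for h in(.014,.092)]
AA=[X+a*r+b*n+[0,0,.062+h] for a,R_ in((-.08,.008),(.105,.012)) for b in(-R_,R_) for h in(-R_,R_)]
for c in('wrist','scene','top'):
    im=W if c=='wrist' else snap(c,c+'13');f=fproj if c=='wrist' else proj
    for t,P in(('bridge_mid',BB),('arbor_mid',AA)):
        m=robot.masks_of(t,c)
        if m:
            v,u=np.nonzero(m[0]['pixels']);print(c,t,round(m[0]['p'],2),(u.min(),v.min()),(u.max(),v.max()),'exp',*ext(f,im,P))
        else: print(c,t,'none')
b=W['frame'].astype(int);d=b[:,:,2]-b[:,:,0];u0,v0=fproj(W,X+[0,0,.092])[0].round().astype(int);print('top centre exp',u0,v0)
T=[fproj(W,X+a*r+q*n+[0,0,.092])[0].round(1) for a in(-.015,.015) for q in(-.022,.022)];print('corners',T)
k=(d>130).astype(np.uint8);k[:v0-60]=0;k[v0+60:]=0;k[:,:u0-60]=0;k[:,u0+60:]=0
nn,l,st_,ce=cv2.connectedComponentsWithStats(k);print(st_[1:],[cv2.minAreaRect(cv2.findNonZero((l==i).astype(np.uint8))) for i in range(1,nn) if st_[i,4]>200])
for t in ['plain_bar_mid','short_arbor_mid','oil_bottle_mid','caliper_mid']: print(t,[(np.round(k['location'],3),round(k['p'],2)) for k in robot.find_in(t,'top')][:1])
E
```

```text
eef_pos: [0.4895, -0.3208, 0.143]
ft_force: [0.4, 0.0, -0.5]
grip_width: 0.0854
t 33.48 tcp [ 0.4895 -0.3208  0.143 ] psi 0.9272 F [ 0.4  0.  -0.5] w 0.0854 gf 0.0
wrist bridge_mid 0.62 (np.int64(246), np.int64(182)) (np.int64(304), np.int64(239)) exp [244.  182.9] [304.5 240.9]
wrist arbor_mid 0.9 (np.int64(262), np.int64(112)) (np.int64(286), np.int64(323)) exp [261.  112.6] [287.2 325.3]
scene bridge_mid 0.5 (np.int64(228), np.int64(143)) (np.int64(246), np.int64(169)) exp [229.6 142.1] [247.7 170. ]
scene arbor_mid 0.67 (np.int64(231), np.int64(129)) (np.int64(246), np.int64(175)) exp [231.1 127.5] [248.3 175.5]
top bridge_mid 0.9 (np.int64(412), np.int64(218)) (np.int64(442), np.int64(241)) exp [410.8 217.1] [443.7 240.6]
top arbor_mid 0.58 (np.int64(399), np.int64(207)) (np.int64(466), np.int64(259)) exp [397.1 205.6] [470.2 259.8]
top centre exp 274 222
corners [array([244. , 202.2]), array([304.5, 202.1]), array([245. , 240.9]), array([303.4, 240.8])]
[[ 247  201   58   38 2167]] [((275.5, 219.5), (56.99999237060547, 36.99999237060547), 0.0)]
plain_bar_mid []
short_arbor_mid [(array([0.457, 0.308, 0.121]), 0.66)]
oil_bottle_mid [(array([0.747, 0.17 , 0.086]), 0.64)]
caliper_mid [(array([0.366, 0.015, 0.002]), 0.75)]
```

Every check agrees: the bridge is square and within about 1 mm of its place, the arbor is seated, and the bystanders still visible to the networks have not moved. The gripper is clear of everything.

```bash
python3 -c "
from bench import robot
print(robot.hand_in())"
```

```text
the job is handed in; nothing more can be done
None
```

The job is handed in at about 34 s: the arbor went from the stand into the V-block, was taken afresh, laid centred in both vees of the rest, and the bridge then set astride it, with position checks agreeing to about 1 mm; the final check did not find the plain bar in the top view.

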